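# Seat a taper-shank sample holder in its collet and tap it home

### The job

Take the copper-headed sample holder out of its storage stand, set its tapered shank hand-tight and upright in the brass collet of the blue receiver without driving the collet down, and let go. Then pick up the white-faced tamper and drive the holder and collet down with gentle taps on top (at least two, lifting clear in between) until it locks, so that a steady push of 25 N through the tamper no longer sinks it; never go much beyond that force. Finally stand the tamper upright on the middle of its rubber pad, leaving the black-headed holder, the steel disc and the jar where they are.

Things in the scene. Friction and masses are not known exactly. Their poses are not given: they have to be found in the camera images.
- holder: sample holder with a COPPER head, about 0.3 kg, upright in one of the stand's two pockets, flange on the stand's top. Origin at its shank tip, z up. From the tip: steel shank 0-50 mm, diameter 15.2 mm at the tip to 25.2 mm (taper 1:5); flange 50-58 mm, diameter 38; round copper head 58-94 mm, diameter 26 (grip here); steel strike boss 94-99 mm, diameter 14
- strike_face (a point): centre of the top of the copper-headed holder's strike boss, 99 mm above the shank tip; moves with the holder
- dummy: bystander: a holder of the same shape with a BLACK head in the other pocket of the stand; origin at its shank tip
- stand: fixed black storage block 70 x 170 x 56 mm, origin at the centre of its underside, z up; two upright round pockets of 31 mm diameter at y = -45 and +45 mm in its own frame
- receiver: fixed blue block 90 x 90 x 56 mm on an aluminium foot 130 x 90 x 10 mm, bolted down; origin at the centre of its underside, z up; the brass collet stands upright in the hole in its middle and slides down inside it
- collet_mouth (a point): centre of the brass split collet's upper rim; moves with it; starts 62 to 82 mm above the work surface. Outer diameter 32 mm, oiled bore, taper 1:5, 24.4 mm at the rim. Hand-tight, the holder's strike face is about 51.5 mm above the rim. The collet yields at about 12 N downward push (plus 60 N per m/s), stays where left, and after 6 to 16 mm meets a hard stop at an unseen height: locked
- tamper: tapping tool, 0.4 kg, standing upright on the rubber pad; origin at the centre of its underside (the striking face), z up along its axis. White nylon face diameter 36 mm from 0 to 24 mm, steel grip diameter 26 mm from 24 to 100 mm, red cap diameter 31 mm from 100 to 110 mm
- pad: fixed black rubber pad 100 x 100 x 6 mm, origin at the centre of its underside; the tamper belongs on its middle
- blank: bystander: loose steel disc, diameter 70 mm, 12 mm thick, origin at the centre of its underside
- jar: bystander: amber glass jar, diameter 48 mm, 60 mm tall, origin at the centre of its underside
Mind the look-alikes: they are no part of the job. What is shaped like the holder but purple is not meant. Leave any purple look-alike of the receiver alone.

How it is judged:
On the way, in this order (a step that is already met when the one before it is completed fails the run):
1. the copper-headed holder sits hand-tight and upright in the collet, let go, with the collet driven less than 4 mm (horizontal distance between holder and collet_mouth below 0.004 m and angle between holder's own z axis and vertical below 0.07 rad and z of holder in the frame of collet_mouth below -0.041 m and distance of collet_mouth from where it was at the start of the episode below 0.004 m and not (contact force between any of the fingers, the arm and holder above 0.5 N)), for 0.2 s.
2. a first tap of the tamper on the holder (over 5 N) (contact force between tamper and holder above 5 N).
3. the tamper lifted clear of the holder by over 4 mm (z of tamper in the frame of strike_face above 0.004 m), for 0.05 s.
4. another stroke of the tamper finds it locked: the holder takes over 20 N from the tamper for 0.06 s without sinking (contact force between tamper and holder above 20 N and linear speed of holder below 0.005 m/s and distance of collet_mouth from where it was at the start of the episode above 0.005 m), for 0.06 s.
At the end, for the whole second after the job is handed in: Collet driven down over 5 mm and locked; copper-headed holder upright in it (0.04 rad), centred within 3 mm, tip over 43 mm below the collet rim; tamper upright on the pad within 32 mm of its middle; both released and at rest (distance of collet_mouth from where it was at the start of the episode above 0.005 m and horizontal distance between holder and collet_mouth below 0.003 m and angle between holder's own z axis and vertical below 0.04 rad and z of holder in the frame of collet_mouth below -0.043 m and not (contact force between any of the fingers, the arm and holder above 0.5 N) and horizontal distance between tamper and pad below 0.032 m and angle between tamper's own z axis and vertical below 0.08 rad and height (world z) of tamper below 0.012 m and linear speed of each of tamper, holder below 0.02 m/s); the robot touches nothing.
It fails at once if the tamper strikes or presses the holder with more than 40 N (contact force between tamper and holder above 40 N).
It fails at once if the holder is driven down by hand: the robot touches it while the collet is more than 4 mm below its start (contact force between any of the fingers, the arm and holder above 0.5 N and distance of collet_mouth from where it was at the start of the episode above 0.004 m).
It fails at once if the collet is hit or pressed directly by the robot or by the tamper (contact force between any of the arm, the fingers and receiver above 20 N or contact force between tamper and receiver above 3 N).
It fails at once if the black-headed holder, the steel disc or the jar is moved by more than 20 mm or tipped (distance of any of dummy, blank, jar from where it was at the start of the episode above 0.02 m or angle between any of dummy, blank, jar's own z axis and vertical above 0.3 rad).
It also fails if it takes over 72 s, if anything falls off the work surface, if the arm or the gripper's body presses on something with over 40 N, if the wrist force passes 120 N, or if a joint passes its speed limit or range.

### The arm

A 6-joint arm with a two-finger parallel gripper is mounted at the origin on the work surface. World frame = base frame: x ahead of the robot, y to its left, z up, the work surface at z = 0. Lengths are in m, angles in rad, forces in N, time in s.
With the tool pointing down it reaches from about 0.35 to 0.85 m from the base axis. Payload 8.1 kg.
Tool frame: the origin (TCP) lies at the very end of the fingers, on their centre line; the grasp point (between the pads) lies 19 mm behind it (robot.pinch_z is the z of the grasp point in the tool frame, in m); z points along the fingers, y is the direction in which the jaws open and shut (so a half turn about z gives the same grasp; the last joint's range is limited). The gripper opens to 93 mm and grips with 3 to 60 N. Pads are 15 mm wide; open, the fingers measure 128 mm over their backs; the gripper's body (75 mm by 188 mm) begins 65 mm behind the grasp point.
Start: joints at [-1.429, 0.13, 1.488, -0, 1.523, -0.085], TCP at [0.135, -0.585, 0.219] pointing down, gripper open.
Joint ranges: [-2.96, 2.96], [-0.89, 2.26], [0.02, 2.5], [-1.34, 4.48], [0, 2.73], [-2.66, 2.66]. Speed limits (rad/s): [2.39, 2.39, 2.79, 3.14, 3.14, 3.14].

### API

Orientations are given as a rotation vector (axis times angle).
In Python, from plant import robot gives the robot as it stands.
- The arm moves only by the tool drive_tool, never from a script. Its argument "steps" is a list of rows, each an object of numbers: "jaw": the opening, from 0 (shut) to 1 (fully open); "tx", "ty", "tz": the shift along the tool's x, y, z scaled (see below); "turn": the turn about the tool's z scaled (see below). A call has 1 to 12 rows; each row is the pose to reach, as a shift and turn from the pose commanded when the call began, along the tool's axes at that moment, turning the shorter way round; what a row does not reach only later rows make up. The controller multiplies each number of a shift by 0.3 m and each number of a turn by 180 degrees. A row lasts 1/10 s, in which the tool goes at most 50 mm and 8.59 degrees, less where a joint would pass 70% of its speed; a pose out of reach is approached as far as the arm can. A call with a number of a shift or a turn outside -1 to 1 is refused whole. A call with a gripper value outside its range is refused whole. The fingers move at their own pace and stop on an object; "force" is the grip in N (left out, the last holds). Time passes only in rows, so rows that repeat a pose let the fingers close. It gives the time, the measured TCP pose, the force and the opening at its end, in the units of the state.
- robot.read_state(): the state, without advancing time (a new reading comes with each control period).
- robot.read_camera(name): name is "scene" or "top" or "wrist"; returns (picture, depth): 400x640x3 uint8, blue, green, red; 400x640 float32, m along the optical axis (not along the pixel's ray), 0 where there is no reading.
- robot.get_calibration(name): a dict with "fx", "fy", "cx", "cy" (pixels), "k1" (the pictures are not rectified: a ray, as slopes to the right and down, at radius r is drawn at 1 + k1 r^2 times it, then the intrinsics apply), "eye" and "attitude" of the camera in the world. Camera axes: x right, y down, z forward; pixel columns grow to the right and rows downward; lengths in m; the calibration is good to about 2 mm. A picture is of the moment at which its call begins: read the wrist's pose just before it. get_calibration takes no time and is no camera call; for the wrist camera it gives the pose at the moment of the call.
- robot.close_job(): hands the job in, once; it reports no verdict.
The state is a dict: "t": time; "q": joint angles; "dq": joint speeds; "joint_torque": joint torques, N m; "tool_pos": TCP position; "orientation": TCP orientation; "force": force on the tool from outside, world axes, zero at the start; "wrist_torque": the same for the moment, N m; "opening": finger opening in m.
Only numpy, scipy, OpenCV 4.12 (cv2) and the standard library are available. Lean on these libraries where they do the work, as an engineer would, in place of code of your own. Each camera call takes 0.05 s, during which the arm holds its last target.

## Working session

There is one attempt and no reset: what is moved stays moved. The work goes in short steps, Python scripts to look and compute and a tool call to move; the robot and the scene stay as the last step left them, time stands still between calls to the robot, and variables do not carry over. Pictures are saved under pics/ and viewed, and the job is handed in when it is done.

Besides the shell and the picture viewer there is one more tool, called after "Call:" as a command line: name --argument value ..., lists and objects as JSON in quotes. drive_tool: Moves the arm, as the interface text tells. Its arguments: {"type":"object","properties":{"steps":{"type":"array"},"force":{"type":"number"}},"required":["steps"]}

```bash
ls; mkdir -p pics; python3 - <<'E'
from plant import robot
import cv2
print(robot.read_state())
for n in("scene","top"):
    im,d=robot.read_camera(n); cv2.imwrite(f"pics/{n}0.png",im)
    import numpy as np; np.save(f"pics/{n}0.npy",d)
    print(n,robot.get_calibration(n))
E
```

```text
pics
{'t': 0.0, 'q': array([-1.42938588e+00,  1.31140825e-01,  1.48924412e+00, -1.90006562e-05,
        1.52297207e+00, -8.54009541e-02]), 'dq': array([ 0.00080948,  0.00032971, -0.00039727, -0.00079353,  0.00133565,
        0.00085997]), 'joint_torque': array([-1.14041401e-05, -5.59847867e+01, -4.91753519e+01,  7.68774748e-02,
        3.60213860e-02, -1.35950499e-04]), 'tool_pos': array([ 0.13486026, -0.58408891,  0.21761889]), 'orientation': array([-3.11966053e+00, -3.55313267e-01,  1.07342566e-04]), 'force': array([-0.17188108,  0.00671817,  0.87440258]), 'wrist_torque': array([ 0.0141208 ,  0.00098905, -0.00111484]), 'opening': 0.09263128144517811}
scene {'fx': 394.28579584422937, 'fy': 394.28579584422937, 'cx': 316.87428360677745, 'cy': 194.00581888389024, 'k1': -0.06057460330154982, 'eye': array([0.96699854, 0.27626855, 0.80892629]), 'attitude': array([-1.266289  , -2.40079887,  0.80339389])}
top {'fx': 482.20977230906857, 'fy': 482.20977230906857, 'cx': 314.57760167025987, 'cy': 204.6514251593608, 'k1': 0.0360687101452167, 'eye': array([ 0.34491919, -0.01361369,  1.08954579]), 'attitude': array([-2.11412083,  2.11561722, -0.19735131])}
```

View pics/scene0.png

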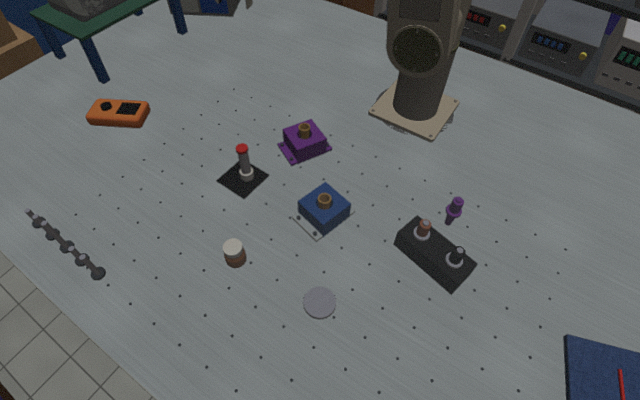

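View pics/top0.png

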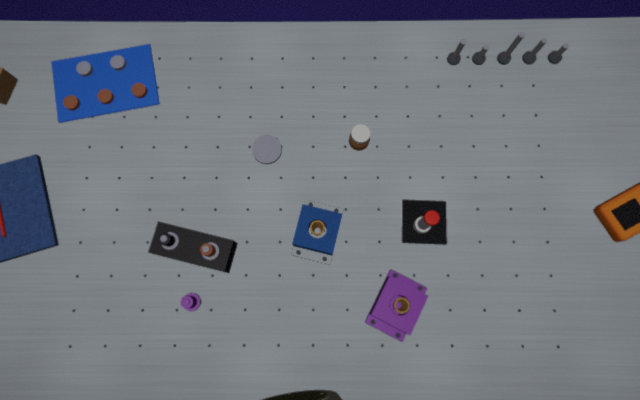

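The top view shows the copper holder at (209,250). Look-alikes for it are the black one at (168,240), the purple one at (191,302), and the copper caps on the blue tray at (70,102), (105,96) and (139,90). The receiver is blue at (317,229), with a purple look-alike at (400,305). The tamper is at (424,223). I choose the copper head in the black stand and the blue receiver.

```bash
cat > h.py <<'E'
import numpy as np, cv2
from scipy.spatial.transform import Rotation as R
def K(c): return np.array([[c['fx'],0,c['cx']],[0,c['fy'],c['cy']],[0,0,1.]])
def rays(uv,c):
    uv=np.asarray(uv,float).reshape(-1,1,2)
    p=cv2.undistortPoints(uv,K(c),np.array([c['k1'],0,0,0.])).reshape(-1,2)
    return np.c_[p,np.ones(len(p))]
def toworld(uv,z,c):
    return c['eye']+(rays(uv,c)*np.asarray(z).reshape(-1,1))@R.from_rotvec(c['attitude']).as_matrix().T
def atz(uv,z,c):
    d=rays(uv,c)@R.from_rotvec(c['attitude']).as_matrix().T
    return c['eye']+d*((z-c['eye'][2])/d[:,2])[:,None]
def proj(P,c):
    P=np.atleast_2d(P)
    A=R.from_rotvec(c['attitude']).as_matrix()
    return cv2.projectPoints(((P-c['eye'])@A).reshape(-1,1,3),np.zeros(3),np.zeros(3),K(c),np.array([c['k1'],0,0,0.]))[0].reshape(-1,2)
def cloud(d,c):
    v,u=np.mgrid[0:d.shape[0],0:d.shape[1]]
    return toworld(np.c_[u.ravel(),v.ravel()],d.ravel(),c).reshape(d.shape+(3,))
E
python3 - <<'E'
from plant import robot
from h import *
for n in("top","scene"):
    c=robot.get_calibration(n); im=cv2.imread(f"pics/{n}0.png"); d=np.load(f"pics/{n}0.npy")
    P=cloud(d,c)
    if n=="top":
        for k,(u,v) in dict(cop=(209,250),blk=(168,240),rec=(317,229),tam=(431,218),blank=(267,150),jar=(360,133),pur=(191,302),pad=(408,238)).items():
            print(k,P[v,u],d[v,u])
        cv2.imwrite("pics/topc.png",cv2.resize(im[180:320,130:460],None,fx=2.4,fy=2.4,interpolation=cv2.INTER_CUBIC))
        Z=P[...,2]
        # top surfaces by height slices
        hsv=cv2.cvtColor(im,cv2.COLOR_BGR2HSV)
        for k,(x0,x1,y0,y1,z0,z1) in dict(boss=(195,225,235,265,.085,.115),bossblk=(155,182,228,252,.085,.115),stand=(140,245,215,280,.048,.06),recv=(285,350,195,262,.058,.069),coll=(300,335,212,245,.070,.1),cap=(405,450,200,245,.10,.13),pad=(395,455,195,250,.002,.012),blank=(245,290,130,170,.008,.02),jar=(340,380,115,160,.05,.07)).items():
            s=np.zeros(Z.shape,bool); s[y0:y1,x0:x1]=1
            m=s&(Z>z0)&(Z<z1)&(d>0)
            q=P[m]; 
            if len(q)>5:
                r=cv2.minAreaRect((q[:,:2]*1000).astype(np.float32))
                print(k,m.sum(),q.mean(0).round(4),r, np.median(q[:,2]).round(4))
E
```

```text
cop [0.44584753 0.21215249 0.10011268] 0.99220115
blk [0.46638714 0.29664956 0.10238462] 0.9947058
rec [ 0.50200636 -0.00930429  0.01092948] 1.0886034
tam [ 0.50929087 -0.24223951  0.11526596] 0.9855883
blank [0.68666072 0.10665265 0.01565336] 1.1207935
jar [ 0.71282423 -0.1061921   0.05660138] 1.0838003
pur [0.34148359 0.24508921 0.09421915] 0.9780468
pad [ 0.48161721 -0.21350172  0.00989893] 1.0838445
boss 140 [0.4479 0.2166 0.1005] ((448.0288391113281, 217.785888671875), (25.2863712310791, 24.599336624145508), 84.88243103027344) 0.1008
bossblk 152 [0.4697 0.3033 0.1009] ((470.2477111816406, 304.877197265625), (24.761262893676758, 26.410022735595703), 17.55954933166504) 0.1011
stand 1962 [0.4588 0.2602 0.0566] ((459.86749267578125, 262.9045715332031), (172.97801208496094, 69.98926544189453), 75.92463684082031) 0.0567
recv 426 [ 0.4995 -0.0098  0.0595] ((497.1755676269531, -9.526195526123047), (89.67233276367188, 89.41475677490234), 75.84063720703125) 0.059
coll 82 [ 0.4974 -0.0096  0.0741] ((497.09893798828125, -9.553330421447754), (30.636043548583984, 29.809268951416016), 0.1779569387435913) 0.074
cap 182 [ 0.5107 -0.2418  0.1164] ((511.3484191894531, -242.20558166503906), (28.4775390625, 29.818344116210938), 43.7575569152832) 0.1165
pad 1932 [ 0.5196 -0.251   0.0061] ((519.6533203125, -254.05255126953125), (138.1284637451172, 124.66539764404297), 89.89601135253906) 0.0063
blank 664 [0.691  0.1085 0.0128] ((691.0580444335938, 108.27333068847656), (68.14329528808594, 68.1332778930664), 1.4527345895767212) 0.0128
jar 301 [ 0.7104 -0.1059  0.0601] ((711.6045532226562, -106.13941955566406), (42.04988098144531, 42.169837951660156), 57.23872756958008) 0.0603
```

View pics/topc.png

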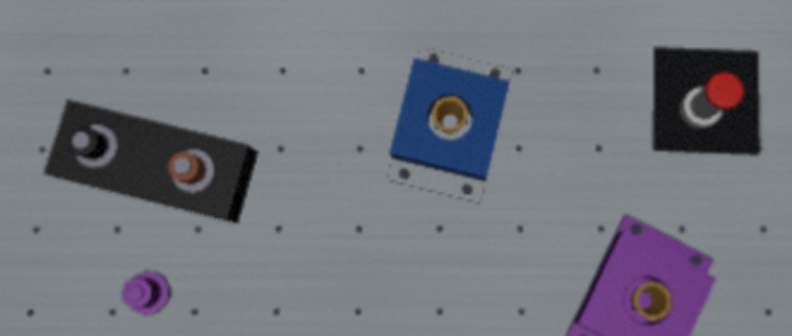

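```bash
cat >> h.py <<'E'
def go(robot,xyz,jawdeg=None,pos=None):
    s=robot.read_state(); A=R.from_rotvec(s['orientation']).as_matrix()
    p=s['tool_pos'] if pos is None else pos
    d=A.T@(np.array(xyz)-p)
    print('t',round(s['t'],2),'tcp',s['tool_pos'].round(4),'yaxis deg',round(np.degrees(np.arctan2(A[1,1],A[0,1])),2),'z',A[:,2].round(4),'F',s['force'].round(2),'q6',s['q'][5].round(2),'op',round(s['opening'],4))
    print(' shift m',d.round(4),' scaled',(d/.3).round(4))
    if jawdeg is not None:
        a=np.radians(jawdeg); w=A.T@np.array([np.cos(a),np.sin(a),0]); t=np.degrees(np.arctan2(-w[0],w[1]))
        t=(t+90)%180-90
        print(' turn deg',t.round(2),'scaled',(t/180).round(4))
E
python3 - <<'E'
from plant import robot
from h import *
c=robot.get_calibration('wrist'); s=robot.read_state()
A=R.from_rotvec(s['orientation']).as_matrix()
print(A.round(3), A.T@(c['eye']-s['tool_pos']), (A.T@R.from_rotvec(c['attitude']).as_matrix()).round(3),c['fx'],c['cx'],c['cy'])
go(robot,(.42,-.30,.25),-14)
go(robot,(.448,.217,.25),-14)
E
```

```text
[[ 0.974  0.225 -0.   ]
 [ 0.225 -0.974  0.002]
 [ 0.    -0.002 -1.   ]] [ 0.06884557  0.0002044  -0.16618591] [[ 0.001 -0.969 -0.249]
 [ 1.     0.001  0.001]
 [-0.    -0.249  0.969]] 335.4681988407458 316.94728688123473 196.76360391223014
t 0.1 tcp [ 0.1349 -0.5841  0.2177] yaxis deg -77.01 z [-2.0e-04  1.6e-03 -1.0e+00] F [ 0.17 -0.88  0.58] q6 -0.09 op 0.0931
 shift m [ 0.3417 -0.2128 -0.0319]  scaled [ 1.1391 -0.7093 -0.1064]
 turn deg -63.01 scaled -0.35
t 0.1 tcp [ 0.1349 -0.5841  0.2177] yaxis deg -77.01 z [-2.0e-04  1.6e-03 -1.0e+00] F [ 0.17 -0.88  0.58] q6 -0.09 op 0.0931
 shift m [ 0.4853 -0.7102 -0.0311]  scaled [ 1.6176 -2.3675 -0.1036]
 turn deg -63.01 scaled -0.35
```

Call:
drive_tool --steps '[{"tx": 0.95, "ty": -0.55, "tz": -0.1, "turn": -0.35, "jaw": 1}, {"tx": 0.95, "ty": -0.55, "tz": -0.1, "turn": -0.35, "jaw": 1}, {"tx": 0.95, "ty": -0.55, "tz": -0.1, "turn": -0.35, "jaw": 1}, {"tx": 0.95, "ty": -0.55, "tz": -0.1, "turn": -0.35, "jaw": 1}, {"tx": 0.95, "ty": -0.55, "tz": -0.1, "turn": -0.35, "jaw": 1}, {"tx": 0.95, "ty": -0.55, "tz": -0.1, "turn": -0.35, "jaw": 1}, {"tx": 0.95, "ty": -0.55, "tz": -0.1, "turn": -0.35, "jaw": 1}, {"tx": 0.95, "ty": -0.55, "tz": -0.1, "turn": -0.35, "jaw": 1}]'

```text
t: 0.9
tool_pos: [0.3783, -0.3568, 0.2489]
orientation: [2.466, 1.947, 0.002]
force: [0.1, -1.0, -0.1]
opening: 0.0932
```

```bash
python3 - <<'E'
from plant import robot
from h import *
go(robot,(.40,-.12,.25),-14)
E
```

```text
t 0.9 tcp [ 0.3783 -0.3568  0.2489] yaxis deg -13.42 z [ 1.1e-03  8.0e-04 -1.0e+00] F [ 0.13 -1.01 -0.05] q6 -0.62 op 0.0932
 shift m [ 0.2354 -0.0338 -0.0009]  scaled [ 0.7846 -0.1127 -0.0031]
 turn deg 0.58 scaled 0.0032
```

Call:
drive_tool --steps '[{"tx": 1, "ty": 0, "tz": 0, "jaw": 1}, {"tx": 1, "ty": 0, "tz": 0, "jaw": 1}, {"tx": 1, "ty": 0, "tz": 0, "jaw": 1}, {"tx": 1, "ty": 0, "tz": 0, "jaw": 1}, {"tx": 1, "ty": 0, "tz": 0, "jaw": 1}, {"tx": 1, "ty": 0, "tz": 0, "jaw": 1}, {"tx": 1, "ty": 0, "tz": 0, "jaw": 1}]'

```text
schema error: expected keys jaw, tx, ty, tz, turn
```

```bash
python3 - <<'E'
from plant import robot
from h import *
go(robot,(.448,.18,.22),-14)
c=robot.get_calibration('wrist');im,d=robot.read_camera('wrist'); cv2.imwrite("pics/w1.png",im);np.save('pics/w1.npy',d)
go(robot,(.448,.18,.22),-14)
P=cloud(d,c); 
import pickle; pickle.dump(c,open('pics/w1.pkl','wb'))
# fine collet?
E
```

```text
t 0.9 tcp [ 0.3783 -0.3568  0.2489] yaxis deg -13.42 z [ 1.1e-03  8.0e-04 -1.0e+00] F [ 0.13 -1.01 -0.05] q6 -0.62 op 0.0932
 shift m [ 0.5383 -0.0568  0.0293]  scaled [ 1.7944 -0.1892  0.0978]
 turn deg 0.58 scaled 0.0032
t 0.95 tcp [ 0.377  -0.358   0.2486] yaxis deg -13.46 z [ 1.e-04  3.e-04 -1.e+00] F [-0.45  0.19  0.07] q6 -0.62 op 0.0932
 shift m [ 0.5397 -0.0562  0.0287]  scaled [ 1.7991 -0.1872  0.0958]
 turn deg 0.54 scaled 0.003
```

View pics/w1.png

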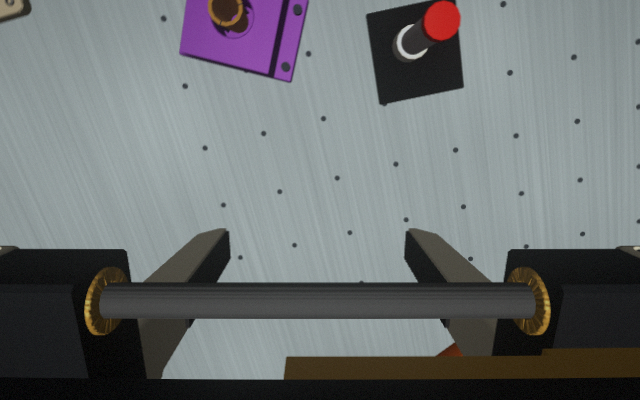

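The move was refused because it left out "turn". The wrist view shows the tamper cap at (440,20) and the purple receiver at (240,30), with the fingers below. I'll resend it with every key.

Call:
drive_tool --steps '[{"tx": 1, "ty": 0, "tz": 0, "turn": 0, "jaw": 1}, {"tx": 1, "ty": 0, "tz": 0, "turn": 0, "jaw": 1}, {"tx": 1, "ty": 0, "tz": 0, "turn": 0, "jaw": 1}, {"tx": 1, "ty": 0, "tz": 0, "turn": 0, "jaw": 1}, {"tx": 1, "ty": 0, "tz": 0, "turn": 0, "jaw": 1}, {"tx": 1, "ty": 0, "tz": 0, "turn": 0, "jaw": 1}, {"tx": 1, "ty": 0, "tz": 0, "turn": 0, "jaw": 1}]'

```text
t: 1.65
tool_pos: [0.4487, -0.0636, 0.2484]
orientation: [-2.47, -1.939, -0.002]
force: [-0.1, -1.2, 0.1]
opening: 0.0932
```

```bash
python3 - <<'E'
from plant import robot
from h import *
go(robot,(.448,.13,.22),-14)
E
```

```text
t 1.65 tcp [ 0.4487 -0.0636  0.2484] yaxis deg -13.72 z [ 0.     0.002 -1.   ] F [-0.13 -1.23  0.07] q6 -0.02 op 0.0932
 shift m [ 0.1879 -0.0466  0.0288]  scaled [ 0.6263 -0.1552  0.0959]
 turn deg 0.28 scaled 0.0015
```

```bash
cat >> h.py <<'E'
import pickle
def shot(robot,n,cam='wrist'):
    c=robot.get_calibration(cam);im,d=robot.read_camera(cam); cv2.imwrite(f"pics/{n}.png",im);np.save(f'pics/{n}.npy',d)
    pickle.dump(c,open(f'pics/{n}.pkl','wb'))
def load(n): return cv2.imread(f"pics/{n}.png"),np.load(f'pics/{n}.npy'),pickle.load(open(f'pics/{n}.pkl','rb'))
E
python3 - <<'E'
from plant import robot
from h import *
shot(robot,'w2')
E
```

```text
(no output)
```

View pics/w2.png

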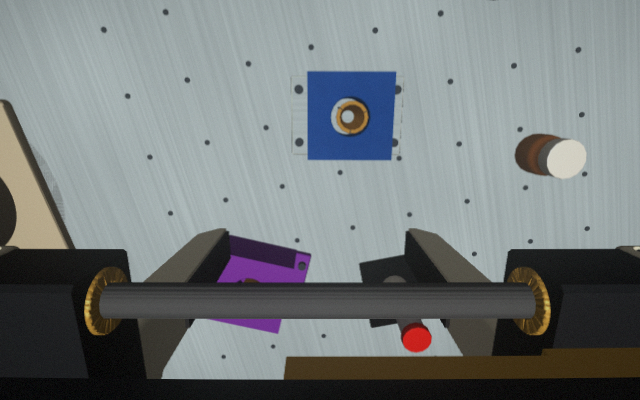

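Call:
drive_tool --steps '[{"tx": 0.6, "ty": -0.15, "tz": 0, "turn": 0, "jaw": 1}, {"tx": 0.6, "ty": -0.15, "tz": 0, "turn": 0, "jaw": 1}, {"tx": 0.6, "ty": -0.15, "tz": 0, "turn": 0, "jaw": 1}, {"tx": 0.6, "ty": -0.15, "tz": 0, "turn": 0, "jaw": 1}, {"tx": 0.6, "ty": -0.15, "tz": 0, "turn": 0, "jaw": 1}, {"tx": 0.6, "ty": -0.15, "tz": 0, "turn": 0, "jaw": 1}]'

```text
t: 2.3
tool_pos: [0.4482, 0.1158, 0.2483]
orientation: [2.476, 1.933, -0.002]
force: [-0.6, -0.2, 0.1]
opening: 0.0931
```

```bash
python3 - <<'E'
from plant import robot
from h import *
shot(robot,'w3')
E
```

```text
(no output)
```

View pics/w3.png

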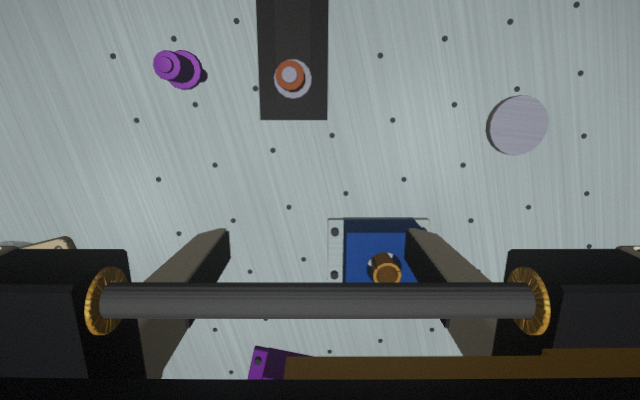

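w3 confirms the copper head at (290,75) in the black stand; w2 shows the brass rim in the blue receiver at (350,117). Next I measure both.

```bash
python3 - <<'E'
from h import *
def slc(n,box,z0,z1):
    im,d,c=load(n);P=cloud(d,c);x0,x1,y0,y1=box
    s=np.zeros(d.shape,bool);s[y0:y1,x0:x1]=1
    m=s&(d>0)&(P[...,2]>z0)&(P[...,2]<z1);q=P[m]
    cc=cv2.minEnclosingCircle((q[:,:2]*1000).astype(np.float32))
    print(n,len(q),'mean',q.mean(0).round(4),'med z',np.median(q[:,2]).round(4),'circ',np.round(cc[0],1),round(cc[1],1))
    return im,d,c,P
im,d,c,P=slc('w3',(265,320,50,105),.0985,.125)   # boss
slc('w3',(265,320,50,105),.092,.125)
slc('w3',(265,320,50,105),.06,.0675)
slc('w2',(320,380,90,145),.068,.09)
im2,d2,c2,P2=load('w2')+(None,)
P2=cloud(d2,c2)
print(P[70:82:3,284:300:3,2].round(4))
print(P2[100:136:3,348,2].round(4), P2[117,330:372:3,2].round(4))
# color: collet
h2=cv2.cvtColor(im2,cv2.COLOR_BGR2HSV)
cv2.imwrite('pics/c2.png',cv2.resize(im2[85:150,310:390],None,fx=6,fy=6,interpolation=cv2.INTER_CUBIC))
cv2.imwrite('pics/c3.png',cv2.resize(im[40:125,250:335],None,fx=6,fy=6,interpolation=cv2.INTER_CUBIC))
E
```

```text
w3 612 mean [0.4487 0.2177 0.1015] med z 0.1004 circ [448.6 217.9] 12.4
w3 643 mean [0.4488 0.2175 0.1013] med z 0.1004 circ [448.6 217.9] 12.5
w3 424 mean [0.451  0.213  0.0639] med z 0.0639 circ [448.5 217.9] 18.4
w2 387 mean [ 0.4976 -0.0097  0.0727] med z 0.0728 circ [496.8  -9.8] 16.0
[[0.1043 0.1046 0.1057 0.106  0.1005 0.1007]
 [0.106  0.1059 0.1051 0.1062 0.1039 0.0996]
 [0.1056 0.1053 0.1045 0.1043 0.1048 0.1   ]
 [0.1051 0.1054 0.1046 0.1049 0.1003 0.1   ]]
[0.073  0.0723 0.0502 0.0239 0.0112 0.0111 0.0106 0.0096 0.0439 0.0669
 0.073  0.0151] [0.0546 0.0088 0.0726 0.0728 0.0102 0.0103 0.0082 0.0102 0.0294 0.0456
 0.0581 0.0712 0.0717 0.0541]
```

View pics/c2.png

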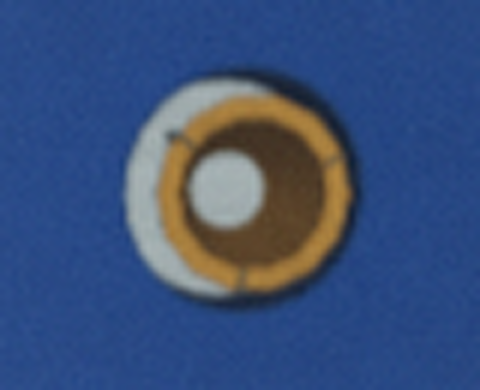

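View pics/c3.png

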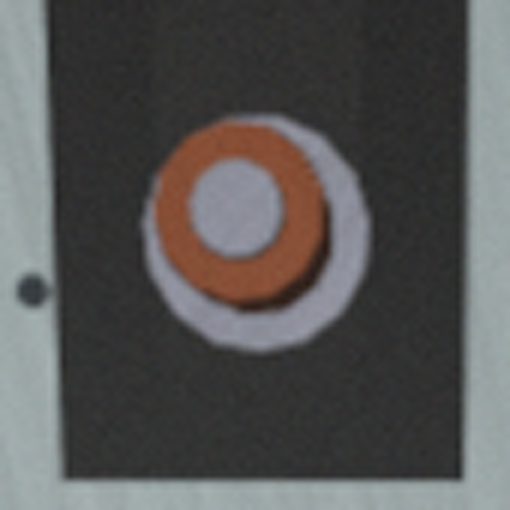

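```bash
python3 - <<'E'
from plant import robot
from h import *
go(robot,(.4486,.2179,.13),-14)
E
```

```text
t 2.35 tcp [0.4483 0.1152 0.2483] yaxis deg -14.1 z [-5.e-04 -9.e-04 -1.e+00] F [-0.57 -0.17  0.15] q6 0.39 op 0.0932
 shift m [ 0.0998 -0.0247  0.1182]  scaled [ 0.3327 -0.0822  0.3941]
 turn deg -0.1 scaled -0.0006
```

Call:
drive_tool --steps '[{"tx": 0.166, "ty": -0.041, "tz": 0, "turn": 0, "jaw": 0.65}, {"tx": 0.333, "ty": -0.082, "tz": 0.1, "turn": 0, "jaw": 0.65}, {"tx": 0.333, "ty": -0.082, "tz": 0.25, "turn": 0, "jaw": 0.65}, {"tx": 0.333, "ty": -0.082, "tz": 0.394, "turn": 0, "jaw": 0.65}, {"tx": 0.333, "ty": -0.082, "tz": 0.394, "turn": 0, "jaw": 0.65}, {"tx": 0.333, "ty": -0.082, "tz": 0.394, "turn": 0, "jaw": 0.65}]'

```text
t: 2.95
tool_pos: [0.4484, 0.2179, 0.1306]
orientation: [-2.478, -1.931, 0.003]
force: [0.2, 0.5, 1.0]
opening: 0.0608
```

```bash
python3 - <<'E'
from plant import robot
from h import *
go(robot,(.4486,.2179,.068),-14)
shot(robot,'w4')
E
```

```text
t 2.95 tcp [0.4484 0.2179 0.1306] yaxis deg -14.15 z [-0.0018 -0.001  -1.    ] F [0.21 0.47 1.05] q6 0.6 op 0.0608
 shift m [0.0001 0.0003 0.0626]  scaled [0.0004 0.0008 0.2088]
 turn deg -0.15 scaled -0.0008
```

View pics/w4.png

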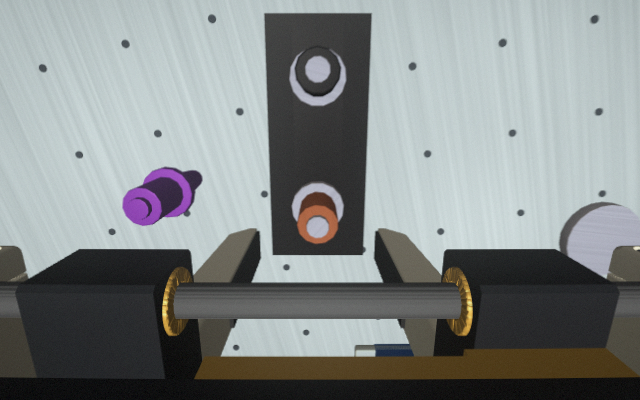

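The copper head at (317,225) sits centred between the fingers at (245,240) and (390,240). I'll descend and grip.

Call:
drive_tool --steps '[{"tx": 0, "ty": 0, "tz": 0.1, "turn": 0, "jaw": 0.65}, {"tx": 0, "ty": 0, "tz": 0.205, "turn": 0, "jaw": 0.65}, {"tx": 0, "ty": 0, "tz": 0.205, "turn": 0, "jaw": 0.65}, {"tx": 0, "ty": 0, "tz": 0.205, "turn": 0, "jaw": 0.4}, {"tx": 0, "ty": 0, "tz": 0.205, "turn": 0, "jaw": 0.2}, {"tx": 0, "ty": 0, "tz": 0.205, "turn": 0, "jaw": 0.2}, {"tx": 0, "ty": 0, "tz": 0.205, "turn": 0, "jaw": 0.2}, {"tx": 0, "ty": 0, "tz": 0.205, "turn": 0, "jaw": 0.2}]' --force 30

```text
t: 3.8
tool_pos: [0.4489, 0.22, 0.0698]
orientation: [2.475, 1.934, 0.002]
force: [0.9, 0.4, 7.6]
opening: 0.0255
```

```bash
python3 - <<'E'
from plant import robot
from h import *
go(robot,(.4486,.2179,.2),-14)
E
```

```text
t 3.8 tcp [0.4489 0.22   0.0698] yaxis deg -14.0 z [ 1.3e-03  5.0e-04 -1.0e+00] F [0.94 0.36 7.56] q6 0.6 op 0.0255
 shift m [-0.002   0.0004 -0.1302]  scaled [-0.0065  0.0012 -0.434 ]
 turn deg 0.0 scaled 0.0
```

Call:
drive_tool --steps '[{"tx": 0, "ty": 0, "tz": -0.1, "turn": 0, "jaw": 0.2}, {"tx": 0, "ty": 0, "tz": -0.25, "turn": 0, "jaw": 0.2}, {"tx": 0, "ty": 0, "tz": -0.4, "turn": 0, "jaw": 0.2}, {"tx": 0, "ty": 0, "tz": -0.4, "turn": 0, "jaw": 0.2}, {"tx": 0, "ty": 0, "tz": -0.4, "turn": 0, "jaw": 0.2}, {"tx": 0, "ty": 0, "tz": -0.4, "turn": 0, "jaw": 0.2}]'

```text
t: 4.4
tool_pos: [0.4471, 0.2193, 0.1868]
orientation: [-2.475, -1.934, 0.005]
force: [0.0, -0.2, -4.0]
opening: 0.0254
```

```bash
python3 - <<'E'
from plant import robot
from h import *
go(robot,(.4968,-.0098,.2),-14)
shot(robot,'w5'); 
for i in range(3): go(robot,(.4968,-.0098,.2),-14); robot.read_camera('wrist')
E
```

```text
t 4.4 tcp [0.4471 0.2193 0.1868] yaxis deg -14.0 z [-0.0032 -0.0012 -1.    ] F [ 0.04 -0.22 -4.04] q6 0.6 op 0.0254
 shift m [-0.2103  0.1036 -0.0131]  scaled [-0.701   0.3454 -0.0435]
 turn deg 0.0 scaled 0.0
t 4.45 tcp [0.4469 0.2192 0.1864] yaxis deg -14.0 z [-0.004  -0.0015 -1.    ] F [ 0.65 -0.17 -4.2 ] q6 0.6 op 0.0258
 shift m [-0.2101  0.1038 -0.0135]  scaled [-0.7005  0.3461 -0.0449]
 turn deg -0.0 scaled -0.0
t 4.5 tcp [0.4469 0.2192 0.1864] yaxis deg -14.0 z [-0.0041 -0.0015 -1.    ] F [-0.41  0.17 -2.94] q6 0.6 op 0.0256
 shift m [-0.2102  0.1038 -0.0134]  scaled [-0.7005  0.346  -0.0448]
 turn deg -0.0 scaled -0.0
t 4.55 tcp [0.447  0.2193 0.1867] yaxis deg -14.0 z [-0.0038 -0.0014 -1.    ] F [-0.23 -0.42 -3.42] q6 0.6 op 0.0254
 shift m [-0.2102  0.1037 -0.0132]  scaled [-0.7008  0.3456 -0.044 ]
 turn deg -0.0 scaled -0.0
```

View pics/w5.png

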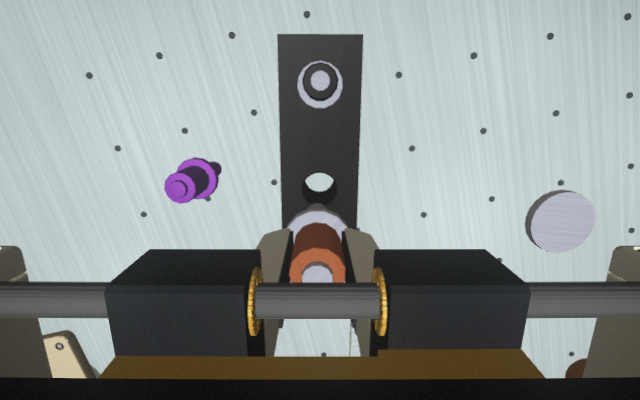

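```bash
cat >> h.py <<'E'
from scipy.optimize import least_squares
def headfit(n,s_pos,s_ori,box=(270,370,195,300)):
    im,d,c=load(n);P=cloud(d,c);A=R.from_rotvec(s_ori).as_matrix()
    Q=(P-s_pos)@A
    hsv=cv2.cvtColor(im,cv2.COLOR_BGR2HSV)
    m=np.zeros(d.shape,bool);m[box[2]:box[3],box[0]:box[1]]=1
    m&=(d>0)&(((hsv[...,0]<14))&(hsv[...,1]>90))
    return Q,m,im,P
E
python3 - <<'E'
from plant import robot
from h import *
s=robot.read_state()
Q,m,im,P=headfit('w5',s['tool_pos'],s['orientation'])
q=Q[m]; print(m.sum(),q.mean(0),q.min(0),q.max(0))
side=q[(q[:,2]>-.028)&(q[:,2]<-.002)]
f=least_squares(lambda p:np.hypot(side[:,0]-p[0],side[:,1]-p[1])-.013,[0,0],loss='soft_l1',f_scale=.001)
print('head centre in tool',f.x,len(side), np.median(abs(f.fun)))
print('top z', np.percentile(q[:,2],[1,5,10,20,50,90]))
b=Q[262:282,305:328]; print(b[::4,::4].round(4).tolist())
E
```

```text
2262 [ 0.00604827  0.0001449  -0.02324722] [-0.007948   -0.01285347 -0.09767106] [0.0311385  0.01269642 0.00419431]
head centre in tool [-0.00227062 -0.00013207] 949 0.00015570158037459675
top z [-0.03366039 -0.03084153 -0.03053199 -0.03016472 -0.0288647  -0.00591792]
[[[0.0044, -0.0052, -0.0312], [0.0041, -0.0034, -0.0307], [0.0048, -0.0017, -0.0321], [0.0048, 0.0001, -0.0321], [0.0047, 0.0018, -0.0318], [0.0036, 0.0036, -0.0294]], [[0.0027, -0.0052, -0.0316], [0.0038, -0.0034, -0.034], [0.0044, -0.0016, -0.0351], [0.004, 0.0001, -0.0344], [0.0038, 0.0018, -0.0339], [0.0035, 0.0035, -0.0332]], [[0.0021, -0.0051, -0.0342], [0.0028, -0.0033, -0.0357], [0.0025, -0.0016, -0.035], [0.0029, 0.0001, -0.0359], [0.0027, 0.0018, -0.0354], [0.0024, 0.0035, -0.0349]], [[0.0007, -0.0051, -0.0352], [0.0005, -0.0034, -0.0349], [0.0006, -0.0016, -0.0351], [0.0007, 0.0001, -0.0351], [0.0007, 0.0018, -0.0352], [0.0011, 0.0035, -0.036]], [[-0.0015, -0.0051, -0.0346], [-0.001, -0.0034, -0.0356], [-0.0015, -0.0017, -0.0346], [-0.0012, 0.0001, -0.0352], [-0.0011, 0.0018, -0.0354], [-0.0014, 0.0035, -0.0349]]]
```

```bash
python3 - <<'E'
from plant import robot
from h import *
s=robot.read_state()
Q,m,im,P=headfit('w5',s['tool_pos'],s['orientation'])
q=Q[m]
for a,b in((-.028,-.015),(-.015,-.002)):
    side=q[(q[:,2]>a)&(q[:,2]<b)]
    f=least_squares(lambda p:np.hypot(side[:,0]-p[0],side[:,1]-p[1])-.013,[0,0],loss='soft_l1',f_scale=.001);print(side[:,2].mean(),f.x,len(side))
go(robot,(.4974,-.0076,.187),-14)
E
```

```text
-0.021949408158268544 [-0.00225487 -0.00013901] 536
-0.00879229056432405 [-0.00229059 -0.00012256] 413
t 4.6 tcp [0.4473 0.2194 0.187 ] yaxis deg -14.01 z [-0.0031 -0.0011 -1.    ] F [-0.32 -0.11 -3.92] q6 0.6 op 0.0255
 shift m [-2.081e-01  1.035e-01  1.000e-04]  scaled [-6.936e-01  3.451e-01  4.000e-04]
 turn deg -0.01 scaled -0.0
```

No tilt in the grip. I'll carry it over the collet.

Call:
drive_tool --steps '[{"tx": -0.12, "ty": 0.06, "tz": 0, "turn": 0, "jaw": 0.2}, {"tx": -0.24, "ty": 0.12, "tz": 0, "turn": 0, "jaw": 0.2}, {"tx": -0.36, "ty": 0.18, "tz": 0, "turn": 0, "jaw": 0.2}, {"tx": -0.48, "ty": 0.24, "tz": 0, "turn": 0, "jaw": 0.2}, {"tx": -0.6, "ty": 0.3, "tz": 0, "turn": 0, "jaw": 0.2}, {"tx": -0.694, "ty": 0.345, "tz": 0, "turn": 0, "jaw": 0.2}, {"tx": -0.694, "ty": 0.345, "tz": 0, "turn": 0, "jaw": 0.2}, {"tx": -0.694, "ty": 0.345, "tz": 0, "turn": 0, "jaw": 0.2}, {"tx": -0.694, "ty": 0.345, "tz": 0, "turn": 0, "jaw": 0.2}]'

```text
t: 5.5
tool_pos: [0.498, -0.0065, 0.1884]
orientation: [-2.474, -1.934, 0.001]
force: [0.7, -0.0, -3.0]
opening: 0.0257
```

```bash
python3 - <<'E'
from plant import robot
from h import *
go(robot,(.4974,-.0076,.105),-14)
shot(robot,'w6');shot(robot,'s6','scene')
go(robot,(.4974,-.0076,.105),-14)
s=robot.read_state()
Q,m,im,P=headfit('w6',s['tool_pos'],s['orientation'])
q=Q[m];side=q[(q[:,2]>-.028)&(q[:,2]<-.002)]
f=least_squares(lambda p:np.hypot(side[:,0]-p[0],side[:,1]-p[1])-.013,[0,0],loss='soft_l1',f_scale=.001);print(f.x)
im,d,c=load('s6'); cv2.imwrite('pics/s6c.png',cv2.resize(im[120:280,220:420],None,fx=3.5,fy=3.5))
E
```

```text
t 5.5 tcp [ 0.498  -0.0065  0.1884] yaxis deg -13.98 z [-1.1e-03  6.0e-04 -1.0e+00] F [ 0.66 -0.02 -3.03] q6 0.13 op 0.0257
 shift m [-0.0012 -0.0002  0.0834]  scaled [-0.0041 -0.0006  0.2779]
 turn deg 0.02 scaled 0.0001
t 5.6 tcp [ 0.4981 -0.0062  0.1886] yaxis deg -13.92 z [-6.e-04  3.e-04 -1.e+00] F [ 0.78 -0.34 -3.54] q6 0.13 op 0.0252
 shift m [-0.0015 -0.0003  0.0836]  scaled [-0.005  -0.0009  0.2788]
 turn deg 0.08 scaled 0.0004
[-2.46690074e-03 -2.82639679e-05]
```

View pics/w6.png

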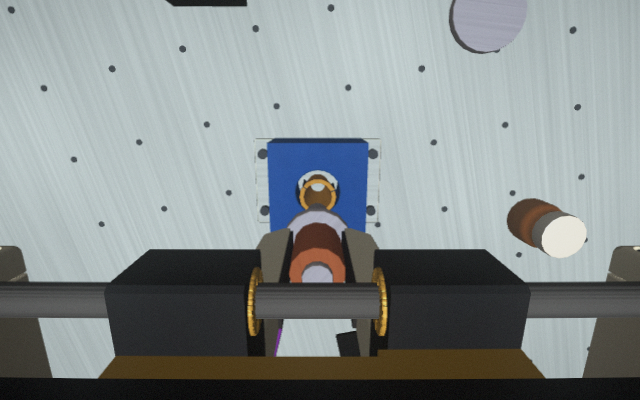

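View pics/s6c.png

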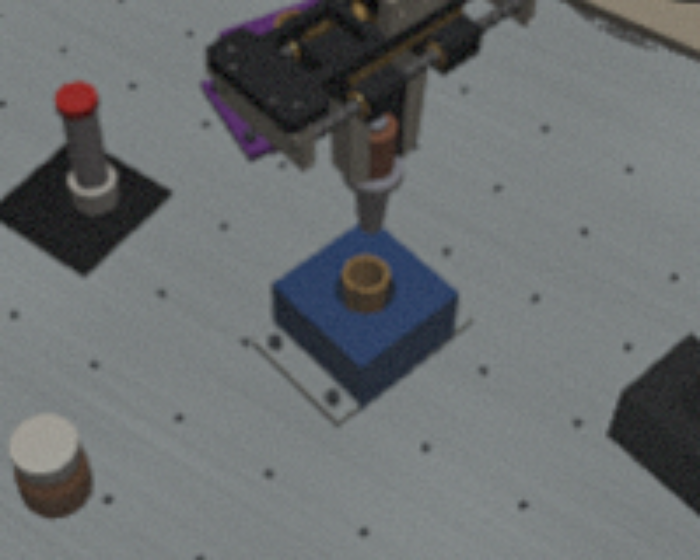

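The holder at (317,250) hangs above the collet rim, seen at (318,193). I'll measure one relative to the other in the same picture.

```bash
python3 - <<'E'
from plant import robot
from h import *
s=robot.read_state()
Q,m,im,P=headfit('w6',s['tool_pos'],s['orientation'])
mm=np.zeros(m.shape,bool);mm[165:215,292:345]=1
mm&=(P[...,2]>.069)&(P[...,2]<.078)
q=P[mm];print(len(q),np.median(q[:,2]),q.mean(0),cv2.minEnclosingCircle((q[:,:2]*1000).astype(np.float32)))
# robust annulus edge: outer radius 16
def cost(p): 
    r=np.hypot(q[:,0]-p[0],q[:,1]-p[1]); return np.where(r>.016,r-.016,np.where(r<.0122,.0122-r,0))
f=least_squares(cost,[.497,-.0098],loss='soft_l1',f_scale=.0005);print(f.x)
hd=s['tool_pos']+R.from_rotvec(s['orientation']).apply([-.0024,0,0]);print(hd)
E
```

```text
371 0.07286395714250715 [ 0.49808206 -0.00641569  0.07278227] ((497.3526611328125, -9.446966171264648), 15.915641784667969)
[ 0.49727797 -0.00970814]
[ 0.49749617 -0.00857343  0.18862633]
```

Call:
drive_tool --steps '[{"tx": -0.004, "ty": 0, "tz": 0.07, "turn": 0, "jaw": 0.2}, {"tx": -0.004, "ty": 0, "tz": 0.14, "turn": 0, "jaw": 0.2}, {"tx": -0.004, "ty": 0, "tz": 0.2, "turn": 0, "jaw": 0.2}, {"tx": -0.004, "ty": 0, "tz": 0.25, "turn": 0, "jaw": 0.2}, {"tx": -0.004, "ty": 0, "tz": 0.29, "turn": 0, "jaw": 0.2}, {"tx": -0.004, "ty": 0, "tz": 0.31, "turn": 0, "jaw": 0.2}, {"tx": -0.004, "ty": 0, "tz": 0.31, "turn": 0, "jaw": 0.2}, {"tx": -0.004, "ty": 0, "tz": 0.31, "turn": 0, "jaw": 0.2}, {"tx": -0.004, "ty": 0, "tz": 0.31, "turn": 0, "jaw": 0.2}]'

```text
t: 6.5
tool_pos: [0.4985, -0.0085, 0.0968]
orientation: [2.475, 1.934, 0.001]
force: [-1.4, 0.6, -4.3]
opening: 0.0258
```

```bash
python3 - <<'E'
from plant import robot
from h import *
go(robot,(.4976,-.0074,.089),-14)
shot(robot,'w7')
go(robot,(.4976,-.0074,.089),-14)
s=robot.read_state()
Q,m,im,P=headfit('w7',s['tool_pos'],s['orientation'])
q=Q[m];side=q[(q[:,2]>-.028)&(q[:,2]<-.002)]
f=least_squares(lambda p:np.hypot(side[:,0]-p[0],side[:,1]-p[1])-.013,[0,0],loss='soft_l1',f_scale=.001);print(f.x)
b=P[265:285,308:324];print(np.median(b[...,2]), b[::5,::5,2].round(4))
E
```

```text
t 6.5 tcp [ 0.4985 -0.0085  0.0968] yaxis deg -14.01 z [ 9.e-04  0.e+00 -1.e+00] F [-1.44  0.63 -4.25] q6 0.12 op 0.0258
 shift m [ 0.0009 -0.0012  0.0078]  scaled [ 0.0028 -0.0039  0.0259]
 turn deg -0.01 scaled -0.0001
t 6.55 tcp [ 0.4985 -0.0085  0.0967] yaxis deg -14.01 z [ 9.e-04  0.e+00 -1.e+00] F [-1.05  0.31 -1.76] q6 0.12 op 0.0257
 shift m [ 0.0009 -0.0011  0.0077]  scaled [ 0.0029 -0.0038  0.0258]
 turn deg -0.01 scaled -0.0001
[-2.18021196e-03  2.55333238e-05]
0.13207634162045276 [[0.1298 0.1315 0.1318 0.1308]
 [0.1323 0.1331 0.1308 0.1314]
 [0.1319 0.1325 0.1313 0.1323]
 [0.1331 0.1323 0.132  0.1317]]
```

View pics/w7.png

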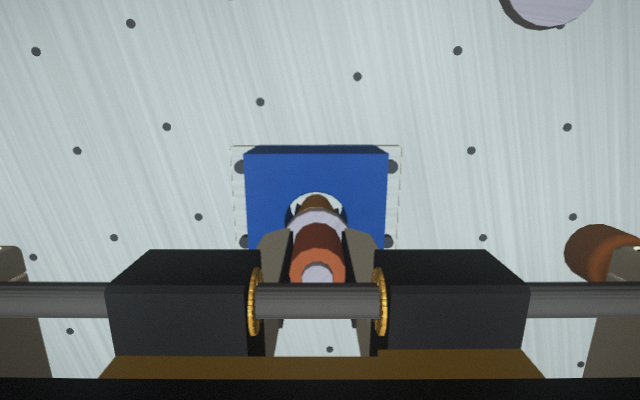

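Call:
drive_tool --steps '[{"tx": 0.002, "ty": -0.003, "tz": 0, "turn": 0, "jaw": 0.2}, {"tx": 0.002, "ty": -0.003, "tz": 0.006, "turn": 0, "jaw": 0.2}, {"tx": 0.002, "ty": -0.003, "tz": 0.012, "turn": 0, "jaw": 0.2}, {"tx": 0.002, "ty": -0.003, "tz": 0.018, "turn": 0, "jaw": 0.2}, {"tx": 0.002, "ty": -0.003, "tz": 0.018, "turn": 0, "jaw": 0.2}, {"tx": 0.002, "ty": -0.003, "tz": 0.018, "turn": 0, "jaw": 0.2}]'

```text
t: 7.15
tool_pos: [0.4976, -0.0079, 0.0905]
orientation: [2.475, 1.934, 0.0]
force: [2.2, -1.2, -3.8]
opening: 0.0254
```

```bash
cat >> h.py <<'E'
def hold(robot,n):
    go(robot,(.4976,-.0074,.089),-14)
    shot(robot,n)
    go(robot,(.4976,-.0074,.089),-14)
    s=robot.read_state()
    Q,m,im,P=headfit(n,s['tool_pos'],s['orientation'])
    q=Q[m];side=q[(q[:,2]>-.028)&(q[:,2]<-.002)]
    f=least_squares(lambda p:np.hypot(side[:,0]-p[0],side[:,1]-p[1])-.013,[0,0],loss='soft_l1',f_scale=.001)
    print('in tool',f.x,'world',s['tool_pos']+R.from_rotvec(s['orientation']).apply([*f.x,0]))
    b=P[268:282,309:323];print('boss',np.median(b[...,2]))
E
python3 - <<'E'
from plant import robot
from h import *
hold(robot,'w8')
E
```

```text
t 7.15 tcp [ 0.4976 -0.0079  0.0905] yaxis deg -14.01 z [ 4.e-04 -3.e-04 -1.e+00] F [ 2.17 -1.21 -3.75] q6 0.13 op 0.0254
 shift m [ 0.0004 -0.0001  0.0015]  scaled [ 0.0015 -0.0004  0.0051]
 turn deg -0.01 scaled -0.0001
t 7.2 tcp [ 0.4976 -0.0079  0.0906] yaxis deg -14.01 z [ 4.e-04 -3.e-04 -1.e+00] F [ 1.29 -1.32 -5.03] q6 0.13 op 0.0257
 shift m [ 0.0005 -0.0001  0.0016]  scaled [ 0.0016 -0.0004  0.0052]
 turn deg -0.01 scaled -0.0001
in tool [-2.20975017e-03  1.18324608e-05] world [ 0.49707193 -0.01004283  0.0905739 ]
boss 0.12578154020280324
```

Call:
drive_tool --steps '[{"tx": 0, "ty": 0.001, "tz": 0.002, "turn": 0, "jaw": 0.2}, {"tx": 0, "ty": 0.001, "tz": 0.004, "turn": 0, "jaw": 0.2}, {"tx": 0, "ty": 0.001, "tz": 0.004, "turn": 0, "jaw": 0.2}, {"tx": 0, "ty": 0.001, "tz": 0.004, "turn": 0, "jaw": 0.2}]'

```text
t: 7.6
tool_pos: [0.4979, -0.0078, 0.0897]
orientation: [2.475, 1.934, 0.0]
force: [-0.6, -2.0, 2.3]
opening: 0.0255
```

```bash
python3 - <<'E'
from plant import robot
from h import *
hold(robot,'w9')
E
```

```text
t 7.6 tcp [ 0.4979 -0.0078  0.0897] yaxis deg -14.01 z [ 5.e-04 -1.e-04 -1.e+00] F [-0.62 -2.04  2.27] q6 0.13 op 0.0255
 shift m [ 0.0004 -0.0004  0.0007]  scaled [ 0.0012 -0.0012  0.0024]
 turn deg -0.01 scaled -0.0
t 7.65 tcp [ 0.4979 -0.0079  0.0897] yaxis deg -14.0 z [ 5.e-04 -2.e-04 -1.e+00] F [-1.35 -2.6   1.94] q6 0.13 op 0.0257
 shift m [ 0.0004 -0.0004  0.0007]  scaled [ 0.0012 -0.0013  0.0025]
 turn deg -0.0 scaled -0.0
in tool [-2.19917510e-03 -5.47834805e-06] world [ 0.49735583 -0.00999142  0.08974179]
boss 0.125051803853176
```

The upward force rose by about 5.5 N, so the taper is seated lightly. I'll release and lift.

Call:
drive_tool --steps '[{"tx": 0, "ty": 0, "tz": 0, "turn": 0, "jaw": 0.32}, {"tx": 0, "ty": 0, "tz": 0, "turn": 0, "jaw": 0.42}, {"tx": 0, "ty": 0, "tz": 0, "turn": 0, "jaw": 0.6}, {"tx": 0, "ty": 0, "tz": 0, "turn": 0, "jaw": 0.6}, {"tx": 0, "ty": 0, "tz": 0, "turn": 0, "jaw": 0.6}, {"tx": 0, "ty": 0, "tz": -0.1, "turn": 0, "jaw": 0.6}, {"tx": 0, "ty": 0, "tz": -0.2, "turn": 0, "jaw": 0.6}, {"tx": 0, "ty": 0, "tz": -0.33, "turn": 0, "jaw": 0.6}, {"tx": -0.1, "ty": 0, "tz": -0.45, "turn": 0, "jaw": 0.6}, {"tx": -0.2, "ty": 0, "tz": -0.45, "turn": 0, "jaw": 0.6}, {"tx": -0.2, "ty": 0, "tz": -0.45, "turn": 0, "jaw": 0.6}]'

```text
t: 8.75
tool_pos: [0.4835, -0.0686, 0.2261]
orientation: [2.475, 1.929, 0.002]
force: [0.6, 0.0, -0.9]
opening: 0.0561
```

```bash
python3 - <<'E'
from plant import robot
from h import *
shot(robot,'w10')
go(robot,(.511,-.242,.2))
im,d,c=load('w10');P=cloud(d,c)
cv2.imwrite('pics/w10c.png',im)
E
```

```text
t 8.8 tcp [ 0.4831 -0.0671  0.2248] yaxis deg -14.15 z [ 1.e-03 -3.e-04 -1.e+00] F [ 0.67  0.56 -0.67] q6 0.0 op 0.0558
 shift m [-0.1627  0.0697  0.0249]  scaled [-0.5425  0.2324  0.0831]
```

View pics/w10.png

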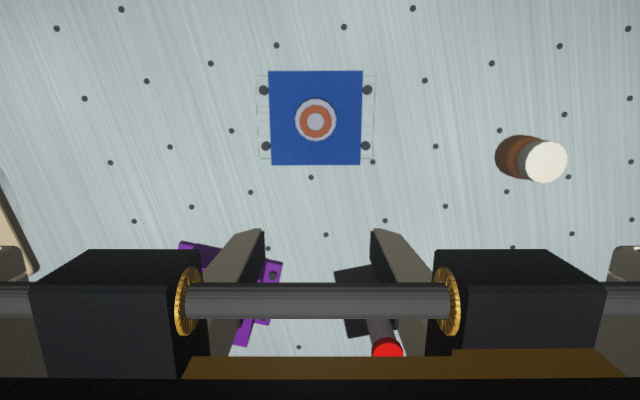

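```bash
python3 - <<'E'
from h import *
im,d,c=load('w10');P=cloud(d,c)
m=np.zeros(d.shape,bool);m[95:145,290:342]=1
def f(a,b):
    q=P[m&(P[...,2]>a)&(P[...,2]<b)];print(len(q),q.mean(0).round(4),np.median(q[:,2]),cv2.minEnclosingCircle((q[:,:2]*1000).astype(np.float32)))
f(.121,.135);f(.114,.1205);f(.076,.088);f(.066,.0755)
q=P[m];print(np.histogram(q[:,2],bins=np.arange(.05,.13,.002)))
E
```

```text
283 [ 0.4973 -0.0097  0.1244] 0.12472001307841979 ((496.9490051269531, -10.505603790283203), 11.820159912109375)
456 [ 0.4972 -0.0096  0.1196] 0.11968552691877654 ((497.31536865234375, -10.034632682800293), 12.864080429077148)
570 [ 0.4977 -0.008   0.0838] 0.0838532340992742 ((497.1569519042969, -10.077338218688965), 18.924169540405273)
0 [nan nan nan] nan ((0.0, 0.0), 0.0)
(array([  6,  11, 594, 561,   5,   0,   0,   0,   0,   0,   0,   0,   0,
         0,   0,   9, 323, 238,   0,   0,   0,   0,   0,   0,   0,   0,
         0,   0,   0,   0,   0,   0,   0,   8, 317, 248,  31, 208,   8]), array([0.05 , 0.052, 0.054, 0.056, 0.058, 0.06 , 0.062, 0.064, 0.066,
       0.068, 0.07 , 0.072, 0.074, 0.076, 0.078, 0.08 , 0.082, 0.084,
       0.086, 0.088, 0.09 , 0.092, 0.094, 0.096, 0.098, 0.1  , 0.102,
       0.104, 0.106, 0.108, 0.11 , 0.112, 0.114, 0.116, 0.118, 0.12 ,
       0.122, 0.124, 0.126, 0.128]))<stdin>:5: RuntimeWarning: Mean of empty slice.
  ret = um.true_divide(
  return _methods._mean(a, axis=axis, dtype=dtype,
  ret = ret.dtype.type(ret / rcount)
```

Holder seated: strike face at z≈0.1247, expected 0.1243, centred on the collet. Next is the tamper.

Call:
drive_tool --steps '[{"tx": -0.15, "ty": 0.05, "tz": -0.1, "turn": 0, "jaw": 0.8}, {"tx": -0.3, "ty": 0.1, "tz": -0.1, "turn": 0, "jaw": 0.8}, {"tx": -0.45, "ty": 0.2, "tz": -0.1, "turn": 0, "jaw": 0.8}, {"tx": -0.6, "ty": 0.23, "tz": -0.1, "turn": 0, "jaw": 0.8}, {"tx": -0.75, "ty": 0.23, "tz": -0.1, "turn": 0, "jaw": 0.8}, {"tx": -0.85, "ty": 0.23, "tz": -0.1, "turn": 0, "jaw": 0.8}, {"tx": -0.85, "ty": 0.23, "tz": -0.1, "turn": 0, "jaw": 0.8}, {"tx": -0.85, "ty": 0.23, "tz": -0.1, "turn": 0, "jaw": 0.8}, {"tx": -0.85, "ty": 0.23, "tz": -0.1, "turn": 0, "jaw": 0.8}]'

```text
t: 9.7
tool_pos: [0.4889, -0.3285, 0.2537]
orientation: [-2.473, -1.935, -0.001]
force: [-1.0, 0.7, 0.1]
opening: 0.0741
```

```bash
python3 - <<'E'
from plant import robot
from h import *
shot(robot,'w11')
go(robot,(.511,-.242,.2),-14)
im,d,c=load('w11');P=cloud(d,c)
E
```

```text
t 9.75 tcp [ 0.489  -0.3284  0.254 ] yaxis deg -13.91 z [-2.e-04  8.e-04 -1.e+00] F [ 0.59  0.22 -0.51] q6 -0.44 op 0.0743
 shift m [0.0891 0.0006 0.0541]  scaled [0.2971 0.0021 0.1802]
 turn deg 0.09 scaled 0.0005
```

View pics/w11.png

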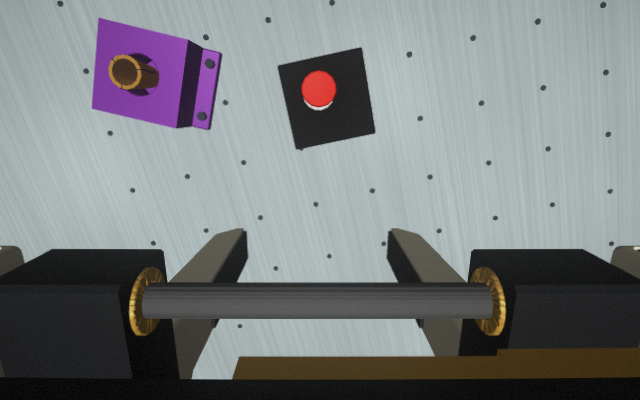

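The red cap is at (319,89), on the pad centred near (327,98).

```bash
python3 - <<'E'
from h import *
im,d,c=load('w11');P=cloud(d,c)
h=cv2.cvtColor(im,cv2.COLOR_BGR2HSV)
m=np.zeros(d.shape,np.uint8);m[60:120,290:350]=1
q=P[(m>0)&(P[...,2]>.11)&(P[...,2]<.125)];print('cap',len(q),q.mean(0),cv2.minEnclosingCircle((q[:,:2]*1000).astype(np.float32)))
q=P[(m>0)&(P[...,2]>.022)&(P[...,2]<.035)];print('white',len(q),q.mean(0) if len(q) else'')
g=((h[...,2]<60)|((h[...,1]>150)&(h[...,0]<8))).astype(np.uint8);mm=np.zeros_like(g);mm[35:160,265:390]=1
g=cv2.morphologyEx(g*mm,cv2.MORPH_CLOSE,np.ones((9,9),np.uint8))
cs=max(cv2.findContours(g,0,2)[0],key=cv2.contourArea)
W=atz(cs.reshape(-1,2),.006,c)[:,:2]
print('pad',cv2.minAreaRect((W*1000).astype(np.float32)))
im,d,c=cv2.imread('pics/top0.png'),np.load('pics/top0.npy'),None
from plant import robot
c=robot.get_calibration('top');h=cv2.cvtColor(im,cv2.COLOR_BGR2HSV)
g=((h[...,2]<60)|((h[...,1]>150)&((h[...,0]<8)|(h[...,0]>172)))).astype(np.uint8);mm=np.zeros_like(g);mm[190:255,390:460]=1
g=cv2.morphologyEx(g*mm,cv2.MORPH_CLOSE,np.ones((15,15),np.uint8))
cs=max(cv2.findContours(g,0,2)[0],key=cv2.contourArea)
print('pad top',cv2.minAreaRect((atz(cs.reshape(-1,2),.006,c)[:,:2]*1000).astype(np.float32)))
E
```

```text
cap 998 [ 0.51093709 -0.24395896  0.1159005 ] ((511.0089111328125, -243.87863159179688), 15.34254264831543)
white 83 [ 0.5070307  -0.25663558  0.02969198]
pad ((520.5116577148438, -252.86370849609375), (98.70745086669922, 97.899658203125), 87.94589233398438)
pad top ((519.537109375, -252.38812255859375), (96.03687286376953, 97.56256866455078), 87.95526123046875)
```

Call:
drive_tool --steps '[{"tx": 0.15, "ty": 0.003, "tz": 0.05, "turn": 0, "jaw": 0.8}, {"tx": 0.291, "ty": 0.003, "tz": 0.15, "turn": 0, "jaw": 0.8}, {"tx": 0.291, "ty": 0.003, "tz": 0.3, "turn": 0, "jaw": 0.8}, {"tx": 0.291, "ty": 0.003, "tz": 0.36, "turn": 0, "jaw": 0.8}, {"tx": 0.291, "ty": 0.003, "tz": 0.36, "turn": 0, "jaw": 0.8}, {"tx": 0.291, "ty": 0.003, "tz": 0.36, "turn": 0, "jaw": 0.8}]'

```text
t: 10.35
tool_pos: [0.5109, -0.2448, 0.1472]
orientation: [2.474, 1.935, 0.0]
force: [-0.3, -1.2, 0.8]
opening: 0.0743
```

```bash
python3 - <<'E'
from plant import robot
from h import *
shot(robot,'w12')
go(robot,(.511,-.2438,.066),-14)
E
```

```text
t 10.4 tcp [ 0.5115 -0.2456  0.1482] yaxis deg -13.96 z [ 0.0022 -0.0012 -1.    ] F [0.26 0.35 0.47] q6 -0.29 op 0.0743
 shift m [ 0.0017 -0.0011  0.0822]  scaled [ 0.0055 -0.0036  0.2741]
 turn deg 0.04 scaled 0.0002
```

View pics/w12.png

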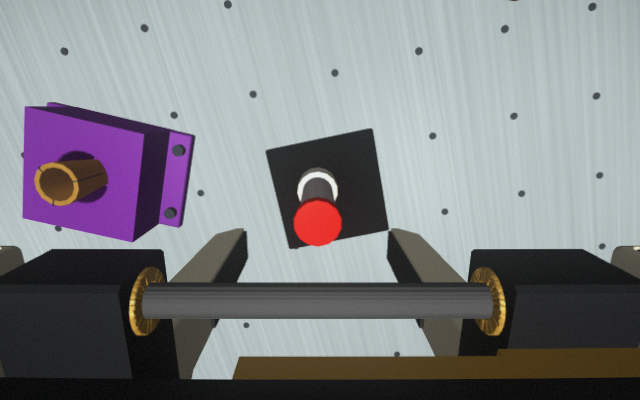

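The cap at (318,222) is centred between the fingers. Descending and gripping.

Call:
drive_tool --steps '[{"tx": 0.003, "ty": 0, "tz": 0.1, "turn": 0, "jaw": 0.8}, {"tx": 0.003, "ty": 0, "tz": 0.2, "turn": 0, "jaw": 0.8}, {"tx": 0.003, "ty": 0, "tz": 0.273, "turn": 0, "jaw": 0.8}, {"tx": 0.003, "ty": 0, "tz": 0.273, "turn": 0, "jaw": 0.8}, {"tx": 0.003, "ty": 0, "tz": 0.273, "turn": 0, "jaw": 0.5}, {"tx": 0.003, "ty": 0, "tz": 0.273, "turn": 0, "jaw": 0.35}, {"tx": 0.003, "ty": 0, "tz": 0.273, "turn": 0, "jaw": 0.2}, {"tx": 0.003, "ty": 0, "tz": 0.273, "turn": 0, "jaw": 0.2}, {"tx": 0.003, "ty": 0, "tz": 0.273, "turn": 0, "jaw": 0.2}, {"tx": 0.003, "ty": 0, "tz": 0.273, "turn": 0, "jaw": 0.2}, {"tx": 0.003, "ty": 0, "tz": 0.273, "turn": 0, "jaw": 0.2}]' --force 60

```text
t: 11.5
tool_pos: [0.5108, -0.2448, 0.0647]
orientation: [2.475, 1.934, 0.0]
force: [0.7, -0.1, 0.8]
opening: 0.03
```

```bash
python3 - <<'E'
from plant import robot
from h import *
go(robot,(.511,-.2438,.25),-14)
E
```

```text
t 11.5 tcp [ 0.5108 -0.2448  0.0647] yaxis deg -14.0 z [ 4.e-04 -2.e-04 -1.e+00] F [ 0.74 -0.07  0.76] q6 -0.29 op 0.03
 shift m [ 1.000e-03  1.000e-04 -1.853e-01]  scaled [ 3.400e-03  2.000e-04 -6.177e-01]
 turn deg -0.0 scaled -0.0
```

Call:
drive_tool --steps '[{"tx": 0, "ty": 0, "tz": -0.1, "turn": 0, "jaw": 0.2}, {"tx": 0, "ty": 0, "tz": -0.25, "turn": 0, "jaw": 0.2}, {"tx": 0, "ty": 0, "tz": -0.4, "turn": 0, "jaw": 0.2}, {"tx": 0, "ty": 0, "tz": -0.5, "turn": 0, "jaw": 0.2}, {"tx": 0, "ty": 0, "tz": -0.5, "turn": 0, "jaw": 0.2}, {"tx": 0, "ty": 0, "tz": -0.5, "turn": 0, "jaw": 0.2}, {"tx": 0, "ty": 0, "tz": -0.5, "turn": 0, "jaw": 0.2}]'

```text
t: 12.2
tool_pos: [0.5092, -0.2439, 0.2112]
orientation: [-2.472, -1.931, 0.003]
force: [-0.6, 0.7, -4.2]
opening: 0.0296
```

```bash
python3 - <<'E'
from plant import robot
from h import *
shot(robot,'w13')
go(robot,(.4972,-.0099,.25),-14)
s=robot.read_state()
im,d,c=load('w13');P=cloud(d,c);A=R.from_rotvec(s['orientation']).as_matrix();Q=(P-s['tool_pos'])@A
h=cv2.cvtColor(im,cv2.COLOR_BGR2HSV)
m=(h[...,1]>140)&((h[...,0]<6)|(h[...,0]>174))&(d>0);m[:,:260]=0;m[:,380:]=0;m[:150]=0
q=Q[m];print('red',len(q),q.mean(0),np.percentile(q[:,2],[2,10,50,90]))
E
```

```text
t 12.25 tcp [ 0.5091 -0.2439  0.211 ] yaxis deg -14.01 z [-0.0046  0.0027 -1.    ] F [-0.22  0.05 -4.08] q6 -0.29 op 0.0297
 shift m [ 0.2242 -0.0684 -0.0383]  scaled [ 0.7473 -0.2279 -0.1276]
 turn deg -0.01 scaled -0.0
red 2262 [ 0.00892297  0.00027343 -0.05170282] [-0.09588194 -0.05219245 -0.05114839 -0.04721727]
```

View pics/w13.png

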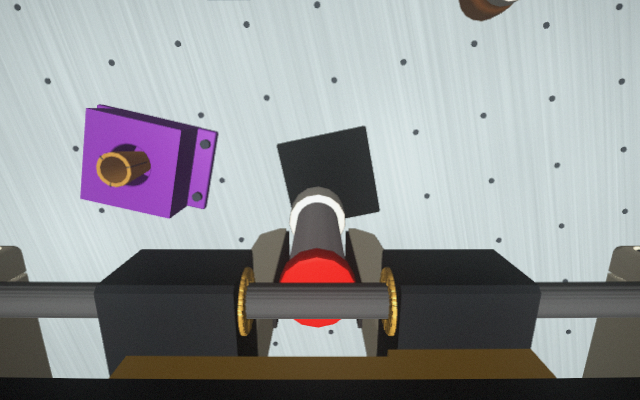

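The opening reads 30 mm, not 26, so the pads must be catching the 31 mm cap edge. I'll set the tamper down at the pad middle and grip it lower.

Call:
drive_tool --steps '[{"tx": -0.021, "ty": 0.036, "tz": 0.1, "turn": 0, "jaw": 0.2}, {"tx": -0.021, "ty": 0.036, "tz": 0.22, "turn": 0, "jaw": 0.2}, {"tx": -0.021, "ty": 0.036, "tz": 0.33, "turn": 0, "jaw": 0.2}, {"tx": -0.021, "ty": 0.036, "tz": 0.42, "turn": 0, "jaw": 0.2}, {"tx": -0.021, "ty": 0.036, "tz": 0.46, "turn": 0, "jaw": 0.2}, {"tx": -0.021, "ty": 0.036, "tz": 0.475, "turn": 0, "jaw": 0.2}, {"tx": -0.021, "ty": 0.036, "tz": 0.483, "turn": 0, "jaw": 0.2}, {"tx": -0.021, "ty": 0.036, "tz": 0.483, "turn": 0, "jaw": 0.2}, {"tx": -0.021, "ty": 0.036, "tz": 0.483, "turn": 0, "jaw": 0.2}]'

```text
t: 13.15
tool_pos: [0.5206, -0.2541, 0.0712]
orientation: [2.474, 1.933, 0.002]
force: [0.2, -0.4, -4.2]
opening: 0.0295
```

```bash
python3 - <<'E'
from plant import robot
from h import *
go(robot,(.520,-.2525,.0655),-14)
robot.read_camera('wrist')
go(robot,(.520,-.2525,.0655),-14)
E
```

```text
t 13.15 tcp [ 0.5206 -0.2541  0.0712] yaxis deg -14.0 z [ 0.0023 -0.0014 -1.    ] F [ 0.2  -0.36 -4.19] q6 -0.3 op 0.0295
 shift m [ 0.0014 -0.001   0.0057]  scaled [ 0.0046 -0.0033  0.019 ]
 turn deg -0.0 scaled -0.0
t 13.2 tcp [ 0.5205 -0.254   0.0711] yaxis deg -14.01 z [ 0.0023 -0.0013 -1.    ] F [ 0.76 -0.32 -3.68] q6 -0.3 op 0.0293
 shift m [ 0.0014 -0.0009  0.0056]  scaled [ 0.0046 -0.003   0.0188]
 turn deg -0.01 scaled -0.0
```

Call:
drive_tool --steps '[{"tx": 0, "ty": 0, "tz": 0.008, "turn": 0, "jaw": 0.2}, {"tx": 0, "ty": 0, "tz": 0.014, "turn": 0, "jaw": 0.2}, {"tx": 0, "ty": 0, "tz": 0.018, "turn": 0, "jaw": 0.2}, {"tx": 0, "ty": 0, "tz": 0.018, "turn": 0, "jaw": 0.2}, {"tx": 0, "ty": 0, "tz": 0.018, "turn": 0, "jaw": 0.2}]'

```text
t: 13.7
tool_pos: [0.5199, -0.2536, 0.0647]
orientation: [2.475, 1.934, 0.0]
force: [-0.5, -0.4, 1.1]
opening: 0.0292
```

Call:
drive_tool --steps '[{"tx": 0, "ty": 0, "tz": 0, "turn": 0, "jaw": 0.4}, {"tx": 0, "ty": 0, "tz": 0, "turn": 0, "jaw": 0.6}, {"tx": 0, "ty": 0, "tz": 0, "turn": 0, "jaw": 0.6}, {"tx": 0, "ty": 0, "tz": 0.02, "turn": 0, "jaw": 0.6}, {"tx": 0, "ty": 0, "tz": 0.05, "turn": 0, "jaw": 0.6}, {"tx": 0, "ty": 0, "tz": 0.05, "turn": 0, "jaw": 0.6}, {"tx": 0, "ty": 0, "tz": 0.05, "turn": 0, "jaw": 0.4}, {"tx": 0, "ty": 0, "tz": 0.05, "turn": 0, "jaw": 0.2}, {"tx": 0, "ty": 0, "tz": 0.05, "turn": 0, "jaw": 0.2}, {"tx": 0, "ty": 0, "tz": 0.05, "turn": 0, "jaw": 0.2}, {"tx": 0, "ty": 0, "tz": 0.05, "turn": 0, "jaw": 0.2}]' --force 60

```text
t: 14.8
tool_pos: [0.5198, -0.2536, 0.0495]
orientation: [2.475, 1.934, 0.0]
force: [-0.1, 0.2, 0.5]
opening: 0.0283
```

```bash
python3 - <<'E'
from plant import robot
from h import *
shot(robot,'w14')
go(robot,(.520,-.2525,.0655),-14)
E
```

```text
t 14.85 tcp [ 0.5198 -0.2536  0.0495] yaxis deg -14.0 z [ 5.e-04 -3.e-04 -1.e+00] F [ 0.51 -0.02  1.19] q6 -0.3 op 0.0284
 shift m [ 0.0011 -0.     -0.016 ]  scaled [ 0.0037 -0.0001 -0.0535]
 turn deg -0.0 scaled -0.0
```

View pics/w14.png

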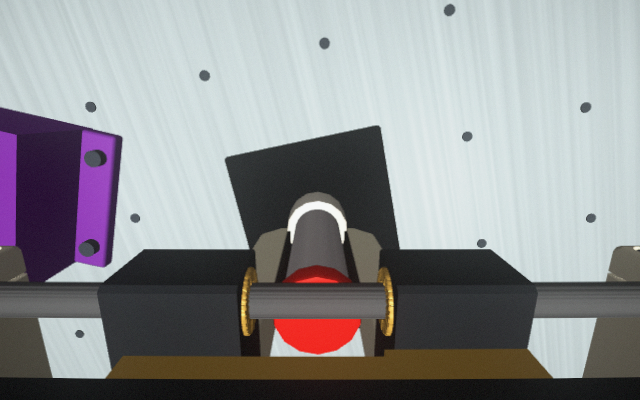

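```bash
python3 - <<'E'
from plant import robot
from h import *
s=robot.read_state()
im,d,c=load('w14');P=cloud(d,c);A=R.from_rotvec(s['orientation']).as_matrix();Q=(P-s['tool_pos'])@A
m=np.zeros(d.shape,bool);m[190:262,285:352]=1
q=Q[m]
for a,b in((-.052,-.04),(-.04,-.03),(-.03,-.02),(-.02,-.01),(-.01,.0),(0,.01),(.022,.043)):
    k=q[(q[:,2]>a)&(q[:,2]<b)&(abs(q[:,1])<.02)&(q[:,0]<.03)]
    if len(k)<20: continue
    f=least_squares(lambda p:np.hypot(k[:,0]-p[0],k[:,1]-p[1])-p[2],[0,0,.013],loss='soft_l1',f_scale=.0005);print(a,b,len(k),f.x.round(4),np.abs(f.fun).mean().round(5))
print(s['opening'])
E
```

```text
-0.052 -0.04 399 [0.0009 0.     0.0129] 0.00019
-0.04 -0.03 492 [0.0002 0.0001 0.0136] 0.00028
-0.03 -0.02 526 [-0.0012  0.0002  0.0149] 0.00054
-0.02 -0.01 487 [-0.0008  0.0002  0.0146] 0.00071
-0.01 0.0 430 [-0.0013  0.0002  0.0151] 0.00102
0 0.01 250 [ 0.0007 -0.0001  0.0131] 0.0002
0.022 0.043 589 [-0.0012  0.      0.0199] 0.00104
0.028417993974148226
```

Call:
drive_tool --steps '[{"tx": 0, "ty": 0, "tz": 0, "turn": 0, "jaw": 0}, {"tx": 0, "ty": 0, "tz": 0, "turn": 0, "jaw": 0}, {"tx": 0, "ty": 0, "tz": 0, "turn": 0, "jaw": 0}, {"tx": 0, "ty": 0, "tz": 0, "turn": 0, "jaw": 0}]' --force 60

```text
t: 15.25
tool_pos: [0.5197, -0.2536, 0.0494]
orientation: [2.475, 1.934, 0.0]
force: [0.4, -1.2, 3.5]
opening: 0.0279
```

Call:
drive_tool --steps '[{"tx": 0, "ty": 0, "tz": -0.1, "turn": 0, "jaw": 0}, {"tx": 0, "ty": 0, "tz": -0.25, "turn": 0, "jaw": 0}, {"tx": 0, "ty": 0, "tz": -0.4, "turn": 0, "jaw": 0}, {"tx": 0, "ty": 0, "tz": -0.53, "turn": 0, "jaw": 0}, {"tx": 0, "ty": 0, "tz": -0.53, "turn": 0, "jaw": 0}, {"tx": 0, "ty": 0, "tz": -0.53, "turn": 0, "jaw": 0}, {"tx": 0, "ty": 0, "tz": -0.53, "turn": 0, "jaw": 0}]'

```text
t: 15.95
tool_pos: [0.5181, -0.2526, 0.205]
orientation: [-2.472, -1.931, 0.003]
force: [0.0, 0.7, -4.2]
opening: 0.028
```

```bash
cat >> h.py <<'E'
def tamp(robot,n,tgt=(.4972,-.0099,.2)):
    shot(robot,n); go(robot,tgt,-14); s=robot.read_state()
    im,d,c=load(n);P=cloud(d,c);A=R.from_rotvec(s['orientation']).as_matrix();Q=(P-s['tool_pos'])@A
    m=np.zeros(d.shape,bool);m[190:262,285:352]=1
    q=Q[m]
    for a,b in((-.042,-.03),(-.03,-.02),(-.02,-.01),(-.01,.0),(0,.01)):
        k=q[(q[:,2]>a)&(q[:,2]<b)&(abs(q[:,1])<.012)&(q[:,0]<.016)]
        if len(k)<20: continue
        f=least_squares(lambda p:np.hypot(k[:,0]-p[0],k[:,1]-p[1])-.013,[0,0],loss='soft_l1',f_scale=.0005);print(a,len(k),f.x.round(4))
    h=cv2.cvtColor(im,cv2.COLOR_BGR2HSV)
    m=(h[...,1]>140)&((h[...,0]<6)|(h[...,0]>174))&(d>0);m[:,:260]=0;m[:,380:]=0;m[:200]=0
    q=Q[m];print('cap top tool z',np.percentile(q[:,2],[10,50]))
    return im,d,c,P,Q
E
python3 - <<'E'
from plant import robot
from h import *
tamp(robot,'w15')
E
```

```text
t 16.0 tcp [ 0.518  -0.2525  0.2047] yaxis deg -14.0 z [-0.0046  0.0028 -1.    ] F [-0.24 -0.22 -5.  ] q6 -0.3 op 0.0279
 shift m [ 0.2304 -0.0789  0.0055]  scaled [ 0.7679 -0.2629  0.0184]
 turn deg -0.0 scaled -0.0
-0.042 567 [0.0008 0.0001]
-0.03 399 [0.0008 0.0001]
-0.02 334 [0.0008 0.0001]
-0.01 271 [0.0008 0.0001]
0 236 [0.0009 0.0001]
cap top tool z [-0.06755782 -0.06669489]
```

View pics/w15.png

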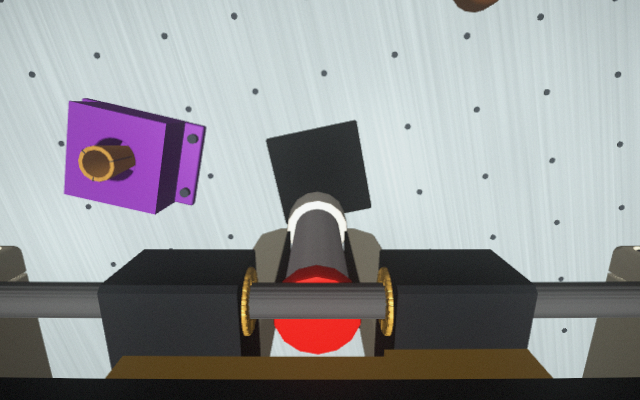

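Call:
drive_tool --steps '[{"tx": 0.12, "ty": -0.04, "tz": 0, "turn": 0, "jaw": 0}, {"tx": 0.24, "ty": -0.08, "tz": 0, "turn": 0, "jaw": 0}, {"tx": 0.36, "ty": -0.12, "tz": 0, "turn": 0, "jaw": 0}, {"tx": 0.5, "ty": -0.17, "tz": 0, "turn": 0, "jaw": 0}, {"tx": 0.62, "ty": -0.21, "tz": 0, "turn": 0, "jaw": 0}, {"tx": 0.72, "ty": -0.246, "tz": 0, "turn": 0, "jaw": 0}, {"tx": 0.765, "ty": -0.262, "tz": 0, "turn": 0, "jaw": 0}, {"tx": 0.765, "ty": -0.262, "tz": 0, "turn": 0, "jaw": 0}, {"tx": 0.765, "ty": -0.262, "tz": 0, "turn": 0, "jaw": 0}, {"tx": 0.765, "ty": -0.262, "tz": 0, "turn": 0, "jaw": 0}]'

```text
t: 17.0
tool_pos: [0.4987, -0.0129, 0.2075]
orientation: [-2.477, -1.932, 0.002]
force: [0.4, 0.8, -4.8]
opening: 0.0282
```

```bash
python3 - <<'E'
from plant import robot
from h import *
tamp(robot,'w16',(.4970,-.0107,.18))
shot(robot,'s16','scene')
im,d,c=load('s16'); cv2.imwrite('pics/s16c.png',cv2.resize(im[100:260,220:420],None,fx=3.5,fy=3.5))
go(robot,(.4970,-.0107,.18))
E
```

```text
t 17.05 tcp [ 0.4988 -0.013   0.2077] yaxis deg -14.09 z [-7.e-04 -3.e-04 -1.e+00] F [ 0.59  0.1  -3.86] q6 0.12 op 0.0286
 shift m [ 0.0018 -0.0023  0.0277]  scaled [ 0.0059 -0.0075  0.0924]
 turn deg -0.09 scaled -0.0005
-0.042 506 [-0.0002  0.0001]
-0.03 368 [-0.0007  0.0002]
-0.02 308 [-0.001   0.0002]
-0.01 257 [-0.0014  0.0003]
0 221 [-0.0017  0.0004]
cap top tool z [-0.06718408 -0.06626654]
t 17.1 tcp [ 0.4988 -0.0129  0.2079] yaxis deg -14.1 z [-5.e-04 -2.e-04 -1.e+00] F [ 0.72  0.54 -4.77] q6 0.12 op 0.0286
 shift m [ 0.0017 -0.0023  0.0279]  scaled [ 0.0057 -0.0077  0.0929]
```

View pics/s16c.png

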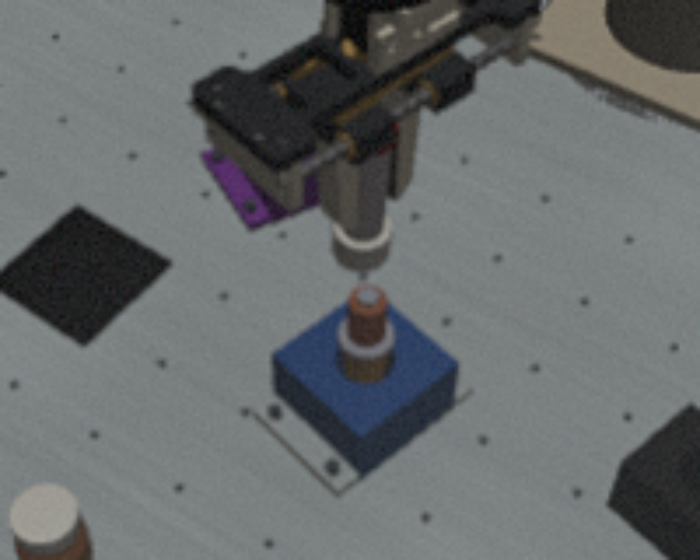

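View pics/w16.png

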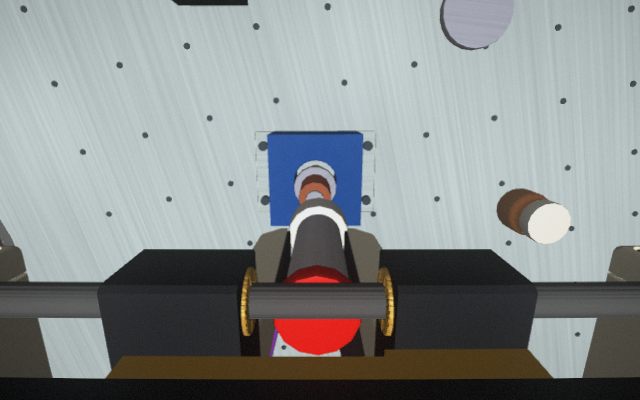

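In transit the tamper tilted about 0.04 rad in the grip. The scene crop shows its face at (362,250) above the copper holder at (368,300). I'll recentre the face slowly and come down to just above the boss.

Call:
drive_tool --steps '[{"tx": 0.006, "ty": -0.003, "tz": 0, "turn": 0, "jaw": 0}, {"tx": 0.012, "ty": -0.006, "tz": 0.015, "turn": 0, "jaw": 0}, {"tx": 0.019, "ty": -0.008, "tz": 0.03, "turn": 0, "jaw": 0}, {"tx": 0.019, "ty": -0.008, "tz": 0.06, "turn": 0, "jaw": 0}, {"tx": 0.019, "ty": -0.008, "tz": 0.085, "turn": 0, "jaw": 0}, {"tx": 0.019, "ty": -0.008, "tz": 0.1, "turn": 0, "jaw": 0}, {"tx": 0.019, "ty": -0.008, "tz": 0.105, "turn": 0, "jaw": 0}, {"tx": 0.019, "ty": -0.008, "tz": 0.105, "turn": 0, "jaw": 0}, {"tx": 0.019, "ty": -0.008, "tz": 0.105, "turn": 0, "jaw": 0}]'

```text
t: 18.0
tool_pos: [0.4981, -0.0057, 0.177]
orientation: [2.475, 1.934, 0.001]
force: [0.7, 0.2, -4.3]
opening: 0.0281
```

```bash
python3 - <<'E'
from plant import robot
from h import *
tamp(robot,'w17',(.498,-.0067,.168))
go(robot,(.4980,-.0067,.168))
E
```

```text
t 18.05 tcp [ 0.4982 -0.0057  0.1771] yaxis deg -14.01 z [ 7.e-04 -1.e-04 -1.e+00] F [-0.39  0.21 -3.8 ] q6 0.13 op 0.0284
 shift m [-0.001   0.0001  0.0091]  scaled [-0.0033  0.0003  0.0302]
 turn deg -0.01 scaled -0.0
-0.042 498 [-0.0003  0.0002]
-0.03 370 [-0.0007  0.0002]
-0.02 308 [-0.001   0.0003]
-0.01 255 [-0.0014  0.0003]
0 224 [-0.0017  0.0004]
cap top tool z [-0.06723744 -0.06634184]
t 18.05 tcp [ 0.4982 -0.0057  0.1771] yaxis deg -14.01 z [ 7.e-04 -1.e-04 -1.e+00] F [-0.39  0.21 -3.8 ] q6 0.13 op 0.0284
 shift m [-0.001   0.0001  0.0091]  scaled [-0.0033  0.0003  0.0302]
```

View pics/w17.png

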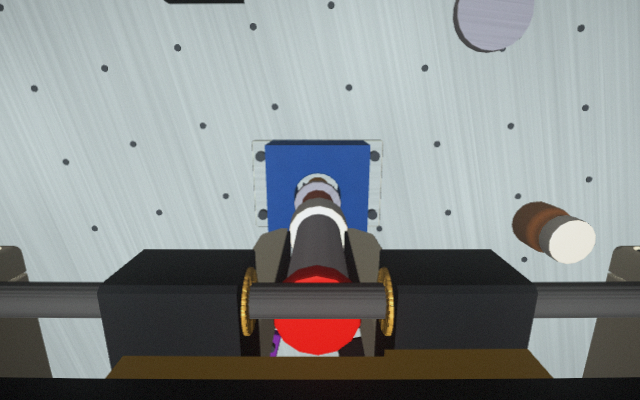

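Call:
drive_tool --steps '[{"tx": -0.003, "ty": 0, "tz": 0.012, "turn": 0, "jaw": 0}, {"tx": -0.003, "ty": 0, "tz": 0.02, "turn": 0, "jaw": 0}, {"tx": -0.003, "ty": 0, "tz": 0.025, "turn": 0, "jaw": 0}, {"tx": -0.003, "ty": 0, "tz": 0.03, "turn": 0, "jaw": 0}, {"tx": -0.003, "ty": 0, "tz": 0.034, "turn": 0, "jaw": 0}, {"tx": -0.003, "ty": 0, "tz": 0.034, "turn": 0, "jaw": 0}]'

```text
t: 18.65
tool_pos: [0.4982, -0.0066, 0.1673]
orientation: [2.475, 1.933, 0.002]
force: [-1.2, 0.9, 4.0]
opening: 0.0282
```

```bash
python3 - <<'E'
from plant import robot
from h import *
go(robot,(.4980,-.0067,.168))
E
```

```text
t 18.65 tcp [ 0.4982 -0.0066  0.1673] yaxis deg -14.0 z [ 1.5e-03 -1.0e-04 -1.0e+00] F [-1.19  0.94  3.97] q6 0.13 op 0.0282
 shift m [-0.0002 -0.0002 -0.0007]  scaled [-0.0007 -0.0006 -0.0023]
```

Contact at about 8 N, TCP z 0.1673. Next I drive about 4 mm, slowly.

Call:
drive_tool --steps '[{"tx": 0, "ty": 0, "tz": 0.004, "turn": 0, "jaw": 0}, {"tx": 0, "ty": 0, "tz": 0.007, "turn": 0, "jaw": 0}, {"tx": 0, "ty": 0, "tz": 0.01, "turn": 0, "jaw": 0}, {"tx": 0, "ty": 0, "tz": 0.013, "turn": 0, "jaw": 0}, {"tx": 0, "ty": 0, "tz": 0.013, "turn": 0, "jaw": 0}]'

```text
t: 19.15
tool_pos: [0.4977, -0.0065, 0.1624]
orientation: [2.476, 1.934, 0.0]
force: [0.6, 0.2, 4.4]
opening: 0.0282
```

```bash
python3 - <<'E'
from plant import robot
from h import *
tamp(robot,'w18',(.498,-.0067,.168))
E
```

```text
t 19.2 tcp [ 0.4977 -0.0065  0.1624] yaxis deg -14.01 z [-1.e-04  0.e+00 -1.e+00] F [-0.88 -0.15  3.08] q6 0.13 op 0.0282
 shift m [-0.0001  0.0004 -0.0056]  scaled [-0.0002  0.0013 -0.0187]
 turn deg -0.01 scaled -0.0
-0.042 502 [-0.0003  0.0001]
-0.03 371 [-0.0006  0.0002]
-0.02 308 [-0.001   0.0003]
-0.01 261 [-0.0013  0.0004]
0 215 [-0.0016  0.0004]
cap top tool z [-0.06741085 -0.06649648]
```

Call:
drive_tool --steps '[{"tx": 0, "ty": 0, "tz": -0.02, "turn": 0, "jaw": 0}, {"tx": 0, "ty": 0, "tz": -0.04, "turn": 0, "jaw": 0}, {"tx": 0, "ty": 0, "tz": -0.04, "turn": 0, "jaw": 0}, {"tx": 0, "ty": 0, "tz": -0.04, "turn": 0, "jaw": 0}, {"tx": 0, "ty": 0, "tz": -0.02, "turn": 0, "jaw": 0}, {"tx": 0, "ty": 0, "tz": -0.01, "turn": 0, "jaw": 0}, {"tx": 0, "ty": 0, "tz": -0.005, "turn": 0, "jaw": 0}, {"tx": 0, "ty": 0, "tz": 0, "turn": 0, "jaw": 0}, {"tx": 0, "ty": 0, "tz": 0.003, "turn": 0, "jaw": 0}, {"tx": 0, "ty": 0, "tz": 0.003, "turn": 0, "jaw": 0}]'

```text
t: 20.2
tool_pos: [0.4981, -0.0066, 0.1624]
orientation: [2.475, 1.934, 0.001]
force: [-1.3, 0.1, 2.4]
opening: 0.0281
```

```bash
python3 - <<'E'
from plant import robot
from h import *
go(robot,(.4980,-.0067,.168))
E
```

```text
t 20.2 tcp [ 0.4981 -0.0066  0.1624] yaxis deg -14.01 z [ 0.0011 -0.     -1.    ] F [-1.29  0.06  2.45] q6 0.13 op 0.0281
 shift m [-0.0002 -0.0001 -0.0056]  scaled [-0.0006 -0.0002 -0.0188]
```

Second stroke is in contact. Driving on in small steps.

Call:
drive_tool --steps '[{"tx": 0, "ty": 0, "tz": 0.003, "turn": 0, "jaw": 0}, {"tx": 0, "ty": 0, "tz": 0.006, "turn": 0, "jaw": 0}, {"tx": 0, "ty": 0, "tz": 0.009, "turn": 0, "jaw": 0}, {"tx": 0, "ty": 0, "tz": 0.009, "turn": 0, "jaw": 0}]'

```text
t: 20.6
tool_pos: [0.4986, -0.0066, 0.1603]
orientation: [2.474, 1.933, 0.003]
force: [-1.8, 0.7, 8.2]
opening: 0.0279
```

Call:
drive_tool --steps '[{"tx": 0, "ty": 0, "tz": 0.003, "turn": 0, "jaw": 0}, {"tx": 0, "ty": 0, "tz": 0.005, "turn": 0, "jaw": 0}, {"tx": 0, "ty": 0, "tz": 0.005, "turn": 0, "jaw": 0}]'

```text
t: 20.9
tool_pos: [0.4993, -0.0066, 0.16]
orientation: [2.473, 1.932, 0.005]
force: [-2.8, 0.9, 14.7]
opening: 0.028
```

Force climbs to about 19 N with little sinking, so it looks locked. Pushing on to about 26 N.

Call:
drive_tool --steps '[{"tx": 0, "ty": 0, "tz": 0.002, "turn": 0, "jaw": 0}, {"tx": 0, "ty": 0, "tz": 0.004, "turn": 0, "jaw": 0}, {"tx": 0, "ty": 0, "tz": 0.005, "turn": 0, "jaw": 0}, {"tx": 0, "ty": 0, "tz": 0.005, "turn": 0, "jaw": 0}, {"tx": 0, "ty": 0, "tz": 0.005, "turn": 0, "jaw": 0}]'

```text
t: 21.4
tool_pos: [0.5001, -0.0067, 0.1597]
orientation: [2.472, 1.932, 0.007]
force: [-2.9, 1.2, 19.8]
opening: 0.028
```

```bash
python3 - <<'E'
from plant import robot
from h import *
go(robot,(.4980,-.0067,.168))
tamp(robot,'w19',(.498,-.0067,.168))
E
```

```text
t 21.4 tcp [ 0.5001 -0.0067  0.1597] yaxis deg -14.0 z [ 6.3e-03 -5.0e-04 -1.0e+00] F [-2.9   1.16 19.79] q6 0.13 op 0.028
 shift m [-0.0005 -0.002  -0.0083]  scaled [-0.0018 -0.0065 -0.0278]
t 21.45 tcp [ 0.5001 -0.0067  0.1597] yaxis deg -14.0 z [ 6.3e-03 -5.0e-04 -1.0e+00] F [-3.08  1.78 19.93] q6 0.13 op 0.0281
 shift m [-0.0005 -0.002  -0.0083]  scaled [-0.0018 -0.0065 -0.0278]
 turn deg 0.0 scaled 0.0
-0.042 491 [-0.0003 -0.0002]
-0.03 373 [-0.0008 -0.0003]
-0.02 309 [-0.0012 -0.0004]
-0.01 259 [-0.0016 -0.0004]
0 210 [-0.0019 -0.0005]
cap top tool z [-0.06764335 -0.06673206]
```

Call:
drive_tool --steps '[{"tx": 0, "ty": 0, "tz": 0.002, "turn": 0, "jaw": 0}, {"tx": 0, "ty": 0, "tz": 0.002, "turn": 0, "jaw": 0}, {"tx": 0, "ty": 0, "tz": 0.002, "turn": 0, "jaw": 0}, {"tx": 0, "ty": 0, "tz": 0.002, "turn": 0, "jaw": 0}]'

```text
t: 21.85
tool_pos: [0.5004, -0.0067, 0.1595]
orientation: [2.472, 1.931, 0.008]
force: [-4.2, 1.0, 22.0]
opening: 0.0279
```

Call:
drive_tool --steps '[{"tx": 0, "ty": 0, "tz": 0.002, "turn": 0, "jaw": 0}, {"tx": 0, "ty": 0, "tz": 0.002, "turn": 0, "jaw": 0}, {"tx": 0, "ty": 0, "tz": 0.002, "turn": 0, "jaw": 0}]'

```text
t: 22.15
tool_pos: [0.5007, -0.0067, 0.1594]
orientation: [2.471, 1.931, 0.009]
force: [-3.9, 1.1, 24.3]
opening: 0.0277
```

28 N steady without sinking. Lift clear and look.

Call:
drive_tool --steps '[{"tx": 0, "ty": 0, "tz": -0.015, "turn": 0, "jaw": 0}, {"tx": 0, "ty": 0, "tz": -0.04, "turn": 0, "jaw": 0}, {"tx": 0, "ty": 0, "tz": -0.08, "turn": 0, "jaw": 0}, {"tx": 0, "ty": 0, "tz": -0.14, "turn": 0, "jaw": 0}, {"tx": -0.03, "ty": 0, "tz": -0.2, "turn": 0, "jaw": 0}, {"tx": -0.08, "ty": 0.02, "tz": -0.2, "turn": 0, "jaw": 0}, {"tx": -0.14, "ty": 0.04, "tz": -0.2, "turn": 0, "jaw": 0}, {"tx": -0.2, "ty": 0.06, "tz": -0.2, "turn": 0, "jaw": 0}, {"tx": -0.23, "ty": 0.07, "tz": -0.2, "turn": 0, "jaw": 0}, {"tx": -0.23, "ty": 0.07, "tz": -0.2, "turn": 0, "jaw": 0}, {"tx": -0.23, "ty": 0.07, "tz": -0.2, "turn": 0, "jaw": 0}]'

```text
t: 23.25
tool_pos: [0.5012, -0.0781, 0.2146]
orientation: [-2.475, -1.933, 0.0]
force: [0.9, 0.5, -3.1]
opening: 0.0282
```

```bash
python3 - <<'E'
from plant import robot
from h import *
im,d,c,P,Q=tamp(robot,'w20',(.520,-.2525,.2))
h=cv2.cvtColor(im,cv2.COLOR_BGR2HSV)
m=np.zeros(d.shape,bool);m[80:200,280:360]=1;m&=(np.hypot(P[...,0]-.497,P[...,1]+.01)<.022)
def f(a,b):
    q=P[m&(P[...,2]>a)&(P[...,2]<b)]
    if len(q):print(len(q),q.mean(0).round(4),np.median(q[:,2]),cv2.minEnclosingCircle((q[:,:2]*1000).astype(np.float32)))
f(.105,.1138);f(.114,.13);f(.074,.085)
print(np.histogram(P[m][:,2],bins=np.arange(.05,.13,.002))[0])
E
```

```text
t 23.3 tcp [ 0.5012 -0.0779  0.2146] yaxis deg -14.0 z [-5.e-04  6.e-04 -1.e+00] F [-0.77 -0.01 -3.99] q6 -0.01 op 0.0285
 shift m [-0.1649  0.0605  0.0145]  scaled [-0.5496  0.2016  0.0483]
 turn deg 0.0 scaled 0.0
-0.042 500 [-0.0005  0.0002]
-0.03 368 [-0.0009  0.0003]
-0.02 311 [-0.0012  0.0004]
-0.01 261 [-0.0015  0.0004]
0 211 [-0.0019  0.0006]
cap top tool z [-0.06733667 -0.0664123 ]
519 [ 0.4994 -0.0103  0.1112] 0.11129160507917046 ((497.29791259765625, -9.998291969299316), 12.974538803100586)
259 [ 0.4975 -0.01    0.1163] 0.1162812867404669 ((497.4110412597656, -9.939384460449219), 6.934693813323975)
475 [ 0.5037 -0.0104  0.0754] 0.07539113292055777 ((497.3728332519531, -9.85000991821289), 18.799636840820312)
[  7   7 116  61   0   0   0   0   0   0   0  29 390  81   3   0   1   0
   0   0   0   2   1   0   0   0   1   0   5  24 387 103  85 173   1   0
   0   0   0]
```

View pics/w20.png

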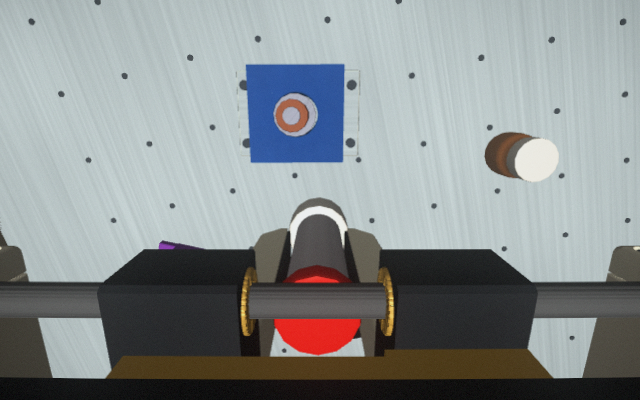

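The strike face dropped 8.4 mm, from 0.1247 to 0.1163. Even with the flange fully wedged, the collet moved at least 5.9 mm. The holder is upright and centred. Now the tamper goes back to the pad.

Call:
drive_tool --steps '[{"tx": -0.04, "ty": 0.02, "tz": 0, "turn": 0, "jaw": 0}, {"tx": -0.1, "ty": 0.05, "tz": 0, "turn": 0, "jaw": 0}, {"tx": -0.18, "ty": 0.08, "tz": 0, "turn": 0, "jaw": 0}, {"tx": -0.26, "ty": 0.11, "tz": 0, "turn": 0, "jaw": 0}, {"tx": -0.34, "ty": 0.14, "tz": 0, "turn": 0, "jaw": 0}, {"tx": -0.42, "ty": 0.17, "tz": 0, "turn": 0, "jaw": 0}, {"tx": -0.48, "ty": 0.19, "tz": 0, "turn": 0, "jaw": 0}, {"tx": -0.52, "ty": 0.2, "tz": 0, "turn": 0, "jaw": 0}, {"tx": -0.538, "ty": 0.202, "tz": 0.1, "turn": 0, "jaw": 0}, {"tx": -0.538, "ty": 0.202, "tz": 0.2, "turn": 0, "jaw": 0}, {"tx": -0.538, "ty": 0.202, "tz": 0.2, "turn": 0, "jaw": 0}, {"tx": -0.538, "ty": 0.202, "tz": 0.2, "turn": 0, "jaw": 0}]'

```text
t: 24.5
tool_pos: [0.5207, -0.2492, 0.1546]
orientation: [-2.474, -1.933, 0.001]
force: [0.2, -0.4, -4.0]
opening: 0.0282
```

```bash
python3 - <<'E'
from plant import robot
from h import *
tamp(robot,'w21',(.5208,-.249,.051))
E
```

```text
t 24.55 tcp [ 0.5217 -0.2498  0.1562] yaxis deg -13.98 z [ 1.e-03 -5.e-04 -1.e+00] F [ 0.63  0.75 -3.42] q6 -0.29 op 0.0284
 shift m [ 0.0006 -0.0011  0.1052]  scaled [ 0.0019 -0.0038  0.3505]
 turn deg 0.02 scaled 0.0001
-0.042 500 [ 0.0001 -0.0008]
-0.03 382 [-0.0003 -0.0007]
-0.02 313 [-0.0006 -0.0007]
-0.01 267 [-0.001  -0.0006]
0 226 [-0.0013 -0.0005]
cap top tool z [-0.06574082 -0.06485895]
```

View pics/w21.png

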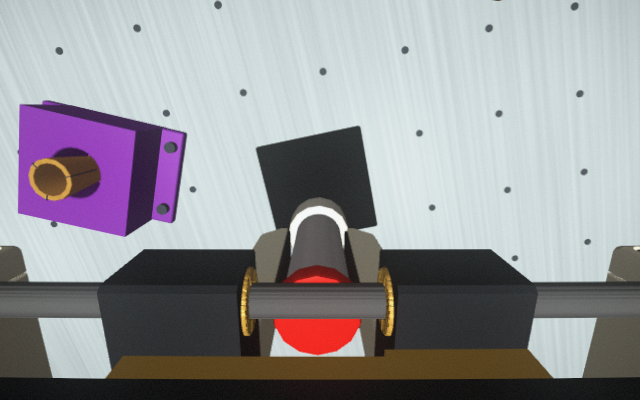

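The tamper is over the pad. Lower it most of the way.

Call:
drive_tool --steps '[{"tx": 0, "ty": 0, "tz": 0.06, "turn": 0, "jaw": 0}, {"tx": 0, "ty": 0, "tz": 0.14, "turn": 0, "jaw": 0}, {"tx": 0, "ty": 0, "tz": 0.22, "turn": 0, "jaw": 0}, {"tx": 0, "ty": 0, "tz": 0.28, "turn": 0, "jaw": 0}, {"tx": 0, "ty": 0, "tz": 0.32, "turn": 0, "jaw": 0}, {"tx": 0, "ty": 0, "tz": 0.335, "turn": 0, "jaw": 0}, {"tx": 0, "ty": 0, "tz": 0.335, "turn": 0, "jaw": 0}, {"tx": 0, "ty": 0, "tz": 0.335, "turn": 0, "jaw": 0}, {"tx": 0, "ty": 0, "tz": 0.335, "turn": 0, "jaw": 0}]'

```text
t: 25.45
tool_pos: [0.522, -0.2504, 0.0557]
orientation: [2.474, 1.933, 0.001]
force: [-0.3, -0.1, -4.6]
opening: 0.0285
```

Call:
drive_tool --steps '[{"tx": 0, "ty": 0, "tz": 0.008, "turn": 0, "jaw": 0}, {"tx": 0, "ty": 0, "tz": 0.014, "turn": 0, "jaw": 0}, {"tx": 0, "ty": 0, "tz": 0.02, "turn": 0, "jaw": 0}, {"tx": 0, "ty": 0, "tz": 0.022, "turn": 0, "jaw": 0}, {"tx": 0, "ty": 0, "tz": 0.022, "turn": 0, "jaw": 0}, {"tx": 0, "ty": 0, "tz": 0.022, "turn": 0, "jaw": 0}]'

```text
t: 26.05
tool_pos: [0.5223, -0.2511, 0.0498]
orientation: [2.473, 1.932, 0.001]
force: [-2.0, -0.8, 9.2]
opening: 0.0282
```

Contact made. I'll ease the pressure and open gently.

Call:
drive_tool --steps '[{"tx": 0, "ty": 0, "tz": -0.003, "turn": 0, "jaw": 0}, {"tx": 0, "ty": 0, "tz": -0.003, "turn": 0, "jaw": 0.3}, {"tx": 0, "ty": 0, "tz": -0.003, "turn": 0, "jaw": 0.35}, {"tx": 0, "ty": 0, "tz": -0.003, "turn": 0, "jaw": 0.42}, {"tx": 0, "ty": 0, "tz": -0.003, "turn": 0, "jaw": 0.5}, {"tx": 0, "ty": 0, "tz": -0.003, "turn": 0, "jaw": 0.7}, {"tx": 0, "ty": 0, "tz": -0.003, "turn": 0, "jaw": 0.8}, {"tx": 0, "ty": 0, "tz": -0.003, "turn": 0, "jaw": 0.8}, {"tx": 0, "ty": 0, "tz": -0.1, "turn": 0, "jaw": 0.8}, {"tx": 0, "ty": 0, "tz": -0.25, "turn": 0, "jaw": 0.8}, {"tx": 0, "ty": 0, "tz": -0.4, "turn": 0, "jaw": 0.8}, {"tx": 0, "ty": 0, "tz": -0.55, "turn": 0, "jaw": 0.8}]' --force 20

```text
t: 27.25
tool_pos: [0.5207, -0.2496, 0.2142]
orientation: [-2.475, -1.934, 0.0]
force: [0.1, -0.6, 1.1]
opening: 0.0741
```

Call:
drive_tool --steps '[{"tx": -0.1, "ty": 0, "tz": -0.1, "turn": 0, "jaw": 0.8}, {"tx": -0.2, "ty": 0, "tz": -0.15, "turn": 0, "jaw": 0.8}, {"tx": -0.3, "ty": 0, "tz": -0.15, "turn": 0, "jaw": 0.8}, {"tx": -0.3, "ty": 0, "tz": -0.15, "turn": 0, "jaw": 0.8}, {"tx": -0.3, "ty": 0, "tz": -0.15, "turn": 0, "jaw": 0.8}, {"tx": -0.3, "ty": 0, "tz": -0.15, "turn": 0, "jaw": 0.8}]'

```text
t: 27.85
tool_pos: [0.4994, -0.3362, 0.257]
orientation: [-2.474, -1.934, -0.0]
force: [-0.4, 0.4, 0.8]
opening: 0.0746
```

```bash
python3 - <<'E'
from plant import robot
from h import *
shot(robot,'w22');shot(robot,'t22','top')
im,d,c=load('w22');P=cloud(d,c)
q=P[(np.hypot(P[...,0]-.52,P[...,1]+.2525)<.04)&(P[...,2]>.1)&(P[...,2]<.125)];print('cap',len(q),q.mean(0),cv2.minEnclosingCircle((q[:,:2]*1000).astype(np.float32)))
print('tilt',np.linalg.lstsq(np.c_[q[:,:2]-q[:,:2].mean(0),np.ones(len(q))],q[:,2],rcond=None)[0])
im,d,c=load('t22');P=cloud(d,c)
def f(k,x,y,r,a,b):
    q=P[(np.hypot(P[...,0]-x,P[...,1]-y)<r)&(P[...,2]>a)&(P[...,2]<b)]
    print(k,len(q),q.mean(0).round(4) if len(q) else '', cv2.minEnclosingCircle((q[:,:2]*1000).astype(np.float32)))
f('dummy',.470,.305,.03,.085,.115);f('blank',.691,.108,.05,.008,.02);f('jar',.711,-.106,.04,.05,.07);f('cap',.52,-.2525,.04,.1,.13);f('holder',.4972,-.01,.03,.1,.125)
print(robot.read_state())
E
```

```text
cap 980 [ 0.52031803 -0.25245342  0.11591149] ((520.2522583007812, -252.496826171875), 15.427339553833008)
tilt [-0.0017468  -0.0064764   0.11591149]
dummy 154 [0.4697 0.3032 0.1008] ((471.01788330078125, 305.18017578125), 13.7080659866333)
blank 675 [0.6908 0.1086 0.0129] ((691.31982421875, 108.72635650634766), 34.9609375)
jar 299 [ 0.7105 -0.1059  0.0603] ((711.415283203125, -106.69830322265625), 22.015756607055664)
cap 184 [ 0.5197 -0.2504  0.1162] ((520.1963500976562, -251.1942138671875), 15.553400039672852)
holder 127 [ 0.4964 -0.0094  0.1131] ((497.3422546386719, -9.604387283325195), 12.814945220947266)
{'t': 27.95, 'q': array([-6.77454499e-01,  1.23743594e-01,  1.42561605e+00,  2.60445521e-04,
        1.59309168e+00, -4.34202320e-01]), 'dq': array([ 0.00290413, -0.00061528, -0.00357249, -0.00256782, -0.00021647,
       -0.00242648]), 'joint_torque': array([-3.86011032e-01, -5.59492815e+01, -4.96463835e+01,  4.60121711e-02,
        4.82431613e-02,  9.86495259e-03]), 'tool_pos': array([ 0.49952159, -0.33600808,  0.25719714]), 'orientation': array([-2.47383973e+00, -1.93496673e+00, -9.13211122e-05]), 'force': array([ 0.51878644,  0.06771899, -0.10065903]), 'wrist_torque': array([-0.02181147, -0.08733191,  0.03357912]), 'opening': 0.07484747205959043}
```

View pics/w22.png

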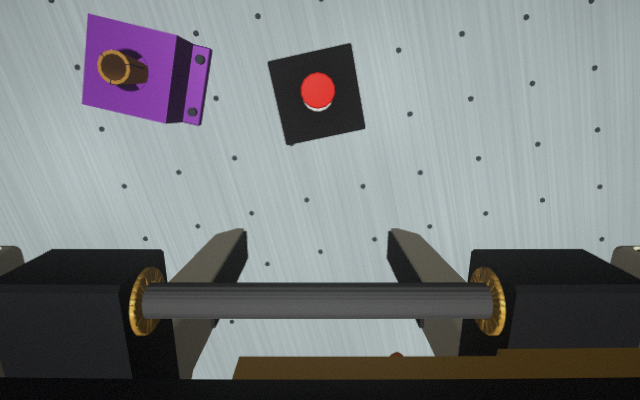

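View pics/t22.png

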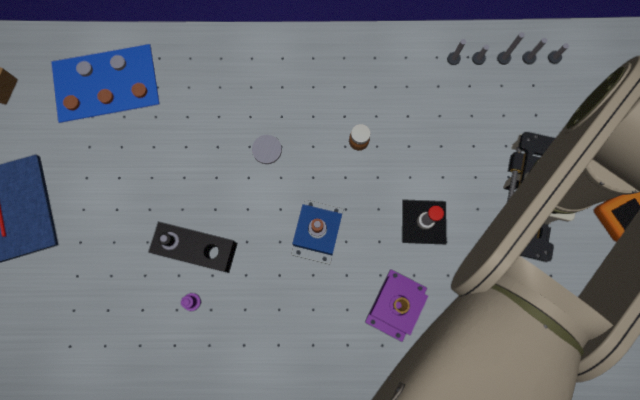

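The tamper stands upright on the pad middle (w22, cap at (318,90)). The top view shows the holder in the blue receiver at (317,229) and the bystanders unmoved. Handing in.

```bash
python3 -c "
from plant import robot
print(robot.close_job())"
```

```text
the job is handed in; nothing more can be done
None
```

The copper-headed holder is locked upright in the blue receiver's collet, the tamper is back on its pad, and the job is handed in at about 28 s. The hand-in gave no verdict, so the checks below are my own measurements.

**What I did**
- **Seating:** I took the holder from the stand and lowered it until about 5.5 N of contact, well below the 12 N at which the collet yields. After letting go, its strike face was at z = 0.1247 m, against 0.1243 m expected for hand-tight.
- **Tapping:** I made two strokes with a lift in between. The second stroke ended in a steady push, first about 24 N, then raised to about 28 N. Over that, the tool went down only about 0.3 mm, which I take to be arm and grip give. The highest tamper force I read was about 28 N.
- **Tamper:** I set it back on the pad and withdrew the arm.

**Last checks**
- **Holder:** the strike face sank 8.4 mm in all, and the holder is upright and centred within about 0.5 mm.
- **Tamper:** it is within about 1.5 mm of the pad's middle and tilted less than 0.01 rad.
- **Bystanders:** the black-headed holder, disc and jar are unmoved, within the camera's 1 mm or so. The purple look-alikes were not touched.

**What went wrong or could not be checked**
- One move was refused because I left out "turn".
- I set the tamper down once to grip it lower, because the gripper opening read 30 mm rather than the 26 mm of its grip. After regripping it still read 28 mm, and I found no reason for that.
- The tamper tilted about 0.04 rad in the grip while being carried. It levelled itself on the pad.
- The collet rim was hidden under the flange, so I did not see its travel directly. From the holder's drop it moved at least 5.9 mm.

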